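# Stir the grinding beads under the drying lamp

## Task

Seven washed grinding beads are drying in the glass dish under the lamp. Take the stirrer from its leaning rest, put its bulb down onto the bottom of the dish and stir the beads round two full turns, about midway between the dish's centre and its wall, so that every bead is plainly shoved away from where it lay; then lay the stirrer back home in its rest. Keep all beads in the dish, do not ram the dish or knock the lamp, and leave the jar, the case and the screwdriver alone.

Things in the scene. Friction and masses are not known exactly. Their poses are not given: they have to be found in the camera images.
- stirrer: Steel stirring rod with a bulb at its foot, grey grip. Origin: bulb centre; +z runs up the rod. Round shaft 12 mm diameter; square grip 22 x 22 mm from 148 to 222 mm up (flats square to its x and y). About 140 g, mass centre about 120 mm up. Starts lying in the rest, leaning 35 degrees from vertical, grip towards the rest's -x, its y axis level.
- stirrer_bulb (a point): Centre of the stirrer's bulb, 24 mm ball.
- stirrer_top (a point): Centre of the stirrer's top end, 222 mm from the bulb centre.
- rest: Fixed aluminium leaning rest, dark base 170 x 90 mm, 150 mm tall. Origin on the bench under the bulb's place. A 90 degree V trough, open towards its +x and up, carries the shaft from 45 to 125 mm above the bulb centre. The trough's upward direction is (-0.574, 0, 0.819) in the rest's frame: it leans 35 degrees to its -x, which faces roughly the robot's right (-y).
- rest_foot (a point): Where the bulb's centre lies when the stirrer is home (40 mm above the bench), against a 44 mm square foot stop. The stirrer comes out up along the rod or away from the V, along (0.819, 0, 0.574) in the rest's frame; released a few mm off, it drops home.
- rest_top (a point): Where the top end's centre lies when the stirrer is home in the rest.
- stand: Fixed drying stand: grey base plate 235 x 180 x 20 mm, on it a round glass dish glued down, and a 16 mm steel post at x = +125 mm in its frame. Origin on the bench under the dish's centre; +x points from the dish to the post, roughly to the robot's left (+y); the -x side, roughly to the robot's right, is open.
- dish_floor (a point): Centre of the dish's inner floor, 25 mm above the bench, axes as the stand's. The dish: inner radius 80 mm, wall 4.5 mm, flat floor, straight wall, rim 35 mm above this floor.
- lamp: White ring-shaped lamp shade on the stand's post, centred over the dish: outer radius 50 mm, hole radius 28 mm, from 190 to 260 mm above the bench; an 18 mm wide arm joins it to the post at 235 mm hseven. No room to stir upright: a tool leaning about 35 degrees, upper end towards the stand's -x, passes beside it. Origin as the stand's.
- lamp_edge (a point): Centre of the lamp's lower opening, 190 mm above the bench.
- jar: Bystander: amber glass jar with black cap, 54 mm diameter, 75 mm tall; origin at its underside.
- case: Bystander: small yellow case 60 x 40 x 24 mm; origin at its underside.
- screwdriver: Bystander: white-handled screwdriver, 170 mm long, lying on the bench along its x axis.
- bead0_center (a point): Centre of one of seven equal white ceramic grinding beads, 22 mm balls of 22 g, lying loose in one layer on the dish's floor, between 17 and 49 mm from its centre.
- bead1_center (a point): Centre of one of seven equal white ceramic grinding beads, 22 mm balls of 22 g, lying loose in one layer on the dish's floor, between 17 and 49 mm from its centre.
- bead2_center (a point): Centre of one of seven equal white ceramic grinding beads, 22 mm balls of 22 g, lying loose in one layer on the dish's floor, between 17 and 49 mm from its centre.
- bead3_center (a point): Centre of one of seven equal white ceramic grinding beads, 22 mm balls of 22 g, lying loose in one layer on the dish's floor, between 17 and 49 mm from its centre.
- bead4_center (a point): Centre of one of seven equal white ceramic grinding beads, 22 mm balls of 22 g, lying loose in one layer on the dish's floor, between 17 and 49 mm from its centre.
- bead5_center (a point): Centre of one of seven equal white ceramic grinding beads, 22 mm balls of 22 g, lying loose in one layer on the dish's floor, between 17 and 49 mm from its centre.
- bead6_center (a point): Centre of one of seven equal white ceramic grinding beads, 22 mm balls of 22 g, lying loose in one layer on the dish's floor, between 17 and 49 mm from its centre.
Things that resemble listed ones, but are neither listed nor needed, are in the scene too. What is shaped like the stirrer but green, orange or turquoise is not meant.

How it is judged:
By the outcome, as a careful person would: the job done as asked, in the order asked, and still so for the second after the job is handed in, with the robot touching nothing.
It also fails if it takes over 64 s, if anything falls off the work surface, if the arm or the gripper's body presses on something with over 40 N, if the wrist force passes 120 N, or if a joint passes its speed limit or range.

## Robot

A 6-joint arm with a two-finger parallel gripper is mounted at the origin on the work surface. World frame = base frame: x ahead of the robot, y to its left, z up, the work surface at z = 0. Lengths are in m, angles in degrees, forces in N, time in s.
With the tool pointing down it reaches from about 0.35 to 0.775 m from the base axis. Payload 5.5 kg.
Tool frame: the origin (TCP) lies on the centre line of the jaws, within the pads' length; the fingertips stand manip.tip_extent ahead of it and the grasp point (between the pads) is the TCP (manip.tip_extent is the distance from the TCP to the fingertips, in m); z points along the fingers, y is the line along which they close (so a half turn about z gives the same grasp; the last joint's range is limited). The gripper opens to 85 mm and grips with 20 to 120 N. Pads are 22 mm wide; open, the fingers measure 114 mm over their backs; the gripper's body (76 mm by 85 mm) begins 54 mm behind the grasp point. The pads swing forward as they close: fully open they stand 13 mm farther back than shut.
Start: joints at [67.174, 17.945, 2.641, 74.691, 0, 82.002], TCP at [0.147, 0.556, 0.25] pointing down, gripper open.
Joint ranges: [-158.12, 158.12], [-49.38, 96.58], [-58.88, 72.47], [-126.05, 133.96], [-84.25, 85.87], [-180, 180]. Speed limits (degrees/s): [147.25, 147.25, 180, 180, 180, 180].

## Interface

Orientations are given as [roll, pitch, yaw] about the fixed x, y, z axes, in that order (R = Rz(yaw) Ry(pitch) Rx(roll)).
In Python, from bench import manip, snapshot, calibration, spot_in, cut_out, tip_of gives the robot as it stands.
- The arm moves only by the tool servo_tool, never from a script. Its argument "targets" is a list of rows, each an object of numbers: "gripper": the closure in counts, from 0 (fully open) to 255 (shut); "x", "y", "z": the shift along the tool's x, y, z in mm; "ax", "ay", "az": the turn, a rotation vector about the tool's x, y, z in degrees. A call has 1 to 20 rows; each row shifts and turns the commanded pose from where the row before left it, along the tool's axes as they then stand; what a row does not reach is not made up. A row lasts 1/12 s, in which the tool goes at most 41.7 mm and 7.16 degrees, less where a joint would pass 70% of its speed; a pose out of reach is approached as far as the arm can. A call with a gripper value outside its range is refused whole. The fingers move at their own pace and stop on an object; "newtons" is the grip in N (left out, the last holds). Time passes only in rows, so rows that do not move let the fingers close. It gives the time, the measured TCP pose, the force, the opening and the grip force at its end, in the units of the state.
- manip.get_state(): the state, without advancing time (a new reading comes with each control period).
- snapshot(name): name is "side" or "top" or "wrist"; returns the picture (400x640x3 uint8, red, green, blue); there is no depth.
- calibration(name): a dict with "vfov" (degrees; the focal length in pixels is half the picture's height over the tangent of half this angle, whatever the lens; pixels are square), "cx", "cy" (the principal point, pixels), "R" (3x3) and "t" (3): a world point X has camera coordinates R X + t. Camera axes: x right, y down, z forward; pixel columns grow to the right and rows downward; lengths in m; the calibration is good to about 2 mm. A picture is of the moment at which its call begins: read the wrist's pose just before it. calibration takes no time and is no camera call; for the wrist camera it gives the pose at the moment of the call.
- manip.close_job(): hands the job in; it is judged then, once.
Trained networks look in the newest picture that a camera, given by its name, has taken for a name from the list of things; names that differ only in an ending like _2 or _b are one class to them, and where a whole thing is asked for, a point or a joint stands for the part that bears it (a point fixed in the world has none). Each returns a list of dicts, best first, with "score" (0 to 1); they miss things now and then, are a little off and sometimes report something else, mostly with a low value. They report only what shows in the picture. A call takes as long as a camera call. They do not tell look-alikes from the thing itself.
- spot_in(camera, label): "box" ([centre column, centre row, width, height] in pixels, round what is visible of it).
- cut_out(camera, label): "region" (400x640 bool, what is visible of it) and "box" ([centre column, centre row, width, height] in pixels, round what is visible of it).
- tip_of(camera, label): "position" ([row, column] in pixels: a listed point, or the origin of a listed thing).
The state is a dict: "time_s": time; "joint_pos": joint angles; "qvel": joint speeds; "effort": joint torques, N m; "ee_pos": TCP position; "orientation": TCP orientation; "force": force on the tool from outside, world axes, zero at the start; "moment": the same for the moment, N m; "gripper_width": opening from 0.0 (shut) to 1.0 (fully open); "finger_force": force on a finger pad.
Only numpy, scipy, OpenCV 4.12 (cv2) and the standard library are available. Lean on these libraries where they do the work, as an engineer would, in place of code of your own. Each camera call takes 0.05 s, during which the arm holds its last target. There are 200 camera calls.

## Working session

There is one attempt and no reset: what is moved stays moved. The work goes in short steps, Python scripts to look and compute and a tool call to move; the robot and the scene stay as the last step left them, time stands still between calls to the robot, and variables do not carry over. Pictures are saved under pics/ and viewed, at most 11 in all, crops included, and the job is handed in when it is done.

Besides the shell and the picture viewer there is one more tool, called after "Call:" by a JSON object that holds its "op" and its "data", one argument or row to a line. servo_tool: Moves the arm, as the interface text tells. Its arguments: {"type":"object","properties":{"targets":{"type":"array"},"newtons":{"type":"number"}},"required":["targets"]}

```bash
ls; mkdir -p pics
python3 - <<'E'
from bench import *
import cv2,numpy as np
print(manip.get_state(), manip.tip_extent)
ims=[]
for c in("side","top"):
    im=snapshot(c); cv2.imwrite(f"pics/{c}0.png",im[:,:,::-1])
    k=calibration(c);print(c,k)
    for l in("stirrer_bulb","stirrer_top","rest_foot","rest_top","rest","stand","dish_floor","lamp_edge","jar","case","screwdriver","bead0_center"):
        print(l,[(round(d["score"],2),np.round(d["position"]).tolist()) for d in tip_of(c,l)][:8])
E
```

```text
pics
{'time_s': 0.0, 'joint_pos': array([ 6.71758942e+01,  1.79900494e+01,  2.57744322e+00,  7.46901960e+01,
       -1.61012774e-05,  8.20012558e+01]), 'qvel': array([ 0.05482898,  0.10153775, -0.09583604,  0.0380476 , -0.04929042,
       -0.08369799]), 'effort': array([-9.73244059e-04, -4.80634725e+01,  2.98527986e+01,  1.94771856e-02,
       -9.81827611e-05, -1.55390291e-05]), 'ee_pos': array([0.14695514, 0.55541787, 0.24941967]), 'orientation': array([-1.79898196e+02, -1.42891145e-02,  1.65174626e+02]), 'force': array([-0.29486742,  0.37348555, -0.19189659]), 'moment': array([ 0.00199126, -0.01861973, -0.03092711]), 'finger_force': 0.0, 'gripper_width': 0.9959715324301726} 0.019
side {'vfov': 53.0222505134125, 'cx': 324.90400416489325, 'cy': 197.3434386110563, 'R': array([[ 0.98803242, -0.15420121, -0.00373052],
       [-0.09347952, -0.57937456, -0.80968308],
       [ 0.12269274,  0.80034186, -0.58685551]]), 't': array([-0.58649511,  0.03143886,  1.37908774])}
stirrer_bulb [(0.92, [392.0, 312.0]), (0.75, [217.0, 326.0]), (0.69, [274.0, 378.0]), (0.56, [222.0, 260.0])]
stirrer_top 
[... 903 characters left out ...]
5 ,  0.59132205,  1.17319989])}
stirrer_bulb [(0.78, [273.0, 289.0]), (0.69, [248.0, 475.0]), (0.65, [175.0, 375.0]), (0.64, [207.0, 302.0])]
stirrer_top [(0.8, [212.0, 438.0]), (0.77, [304.0, 431.0]), (0.67, [277.0, 360.0]), (0.64, [207.0, 351.0]), (0.6, [186.0, 174.0])]
rest_foot [(0.8, [205.0, 300.0]), (0.67, [190.0, 175.0])]
rest_top [(0.7, [211.0, 346.0])]
rest [(0.92, [212.0, 299.0]), (0.26, [194.0, 184.0])]
stand [(0.6, [194.0, 177.0])]
dish_floor [(0.63, [196.0, 173.0])]
lamp_edge [(0.62, [206.0, 301.0]), (0.59, [191.0, 153.0])]
jar [(0.59, [161.0, 243.0])]
case [(0.82, [188.0, 238.0])]
screwdriver [(0.64, [262.0, 239.0]), (0.45, [163.0, 242.0])]
bead0_center [(0.56, [203.0, 168.0])]
```

View pics/side0.png

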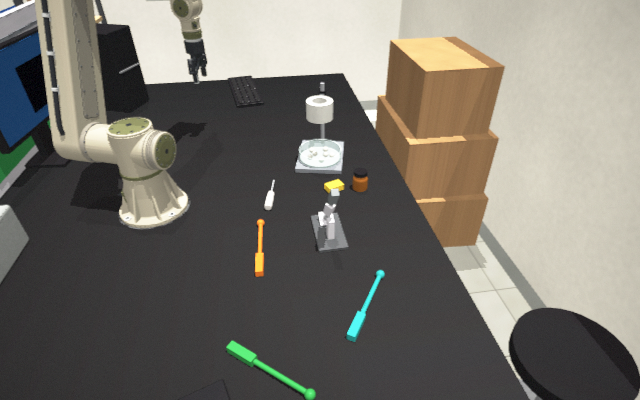

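View pics/top0.png

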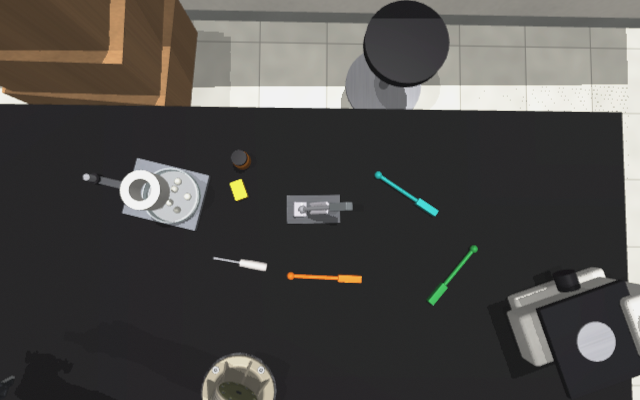

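The stirrer meant is the steel one in the rest (top: bulb ~(302,209), grip ~(350,207); side: ~(326,217)–(335,192)). The orange (261,222 side), turquoise (380,274) and green (310,394) ones are look-alikes. The stand is at top (173,195), side (321,155). Jar, case and screwdriver are near (241,160), (238,190) and (245,263) in top.

```bash
cat > h.py <<'E'
from bench import *
import numpy as np, cv2
from scipy.optimize import least_squares
from scipy.spatial.transform import Rotation as Ro
def f(c): return 200/np.tan(np.radians(c["vfov"]/2))
def proj(c,X):
    p=np.atleast_2d(X)@c["R"].T+c["t"]; return p[:,:2]/p[:,2:]*f(c)+[c["cx"],c["cy"]]
def ray(c,uv):
    d=np.array([(uv[0]-c["cx"])/f(c),(uv[1]-c["cy"])/f(c),1])
    return -c["R"].T@c["t"], c["R"].T@d
def onz(c,uv,z):
    o,d=ray(c,uv); return o+d*(z-o[2])/d[2]
def tri(obs):
    r=lambda X:np.concatenate([(proj(c,X)[0]-uv) for c,uv in obs])
    s=least_squares(r,[.5,.2,.05]); return s.x,np.sqrt(np.mean(s.fun**2))
E
python3 - <<'E'
from h import *
t=calibration("top");s=calibration("side")
for n,a,b in[("bulb",(302,207),(326,217)),("top",(351,207),(335,192)),("dish",(173,196),(320,160)),("lampedge",(153,191),(316,116))]:
    print(n,tri([(t,a),(s,b)]))
print("bulb z.04",onz(t,(302,207),.04),"top z.222",onz(t,(351,207),.04+.222*.819))
print("dish z.025",onz(t,(173,196),.025),onz(s,(320,160),.025))
# masks
top=cv2.imread("pics/top0.png");side=cv2.imread("pics/side0.png")
for n,l in(("top","rest"),("top","stand"),("side","rest"),("side","stand")):
    snapshot(n) if l=="rest" else 0
    d=cut_out(n,l)[0]; m=d["region"].astype(np.uint8)
    c,_=cv2.findContours(m,0,2); print(n,l,d["score"],cv2.minAreaRect(np.vstack(c)))
A=cv2.resize(top[180:240,270:370],(800,480),interpolation=cv2.INTER_CUBIC)
B=cv2.resize(top[150:240,80:215],(400,267),interpolation=2)
C=cv2.resize(side[175:260,290:370],(400,425),interpolation=2)
cv2.imwrite("pics/c1.png",A)
for x,y,z in((.3,.6,.1),):pass
E
```

```text
bulb (array([ 0.57043809, -0.19210254,  0.03334431]), np.float64(0.6888048306000434))
top (array([ 0.5690862 , -0.32458497,  0.22269474]), np.float64(0.4418136880355923))
dish (array([ 0.60705991,  0.22040741, -0.00140889]), np.float64(0.11502073403993107))
lampedge (array([0.60189342, 0.2018244 , 0.20038513]), np.float64(1.5740816474768466))
bulb z.04 [ 0.5731786  -0.19261254  0.04      ] top z.222 [ 0.56749848 -0.32444252  0.221818  ]
dish z.025 [0.60493831 0.21099227 0.025     ] [0.60163137 0.17612237 0.025     ]
top rest 0.73 ((174.0, 189.5), (5.0, 6.0), 90.0)
top stand 0.62 ((143.44117736816406, 189.23532104492188), (124.17823028564453, 58.451087951660156), 14.03624439239502)
side rest 0.79 ((327.21697998046875, 228.50941467285156), (49.724517822265625, 29.532516479492188), 74.05460357666016)
side stand 0.85 ((320.245361328125, 128.10205078125), (45.18062210083008, 90.27042388916016), 2.6025619506835938)
```

View pics/c1.png

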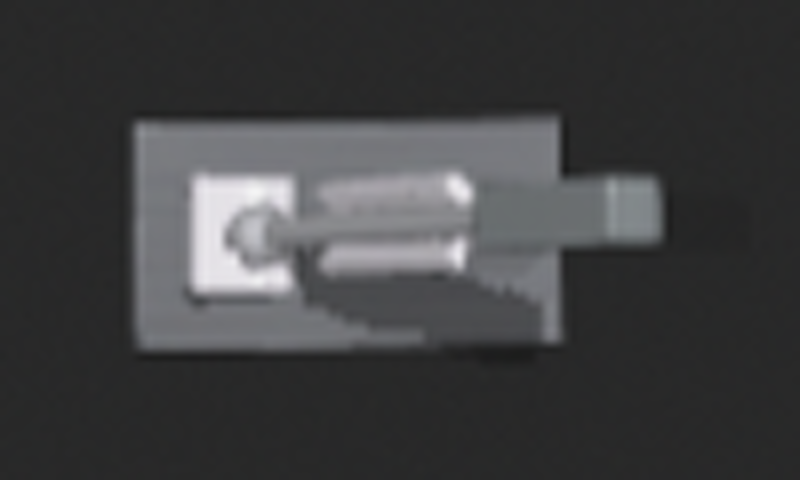

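The crop confirms the steel stirrer lying in the rest: bulb at top px (301.9,209.4), top end face centre at (349.4,206.3).

```bash
cat >> h.py <<'E'
def T(): 
    s=manip.get_state(); return np.array(s["ee_pos"]),Ro.from_euler("xyz",s["orientation"],degrees=True)
def Rz_y(zax,yax):
    z=np.array(zax,float);z/=np.linalg.norm(z);y=np.array(yax,float);y-=z*(y@z);y/=np.linalg.norm(y)
    return Ro.from_matrix(np.c_[np.cross(y,z),y,z])
def rows(p0,R0,p1,R1,n,nr=None):
    """straight line in n rows, turning done in first nr rows"""
    nr=nr or n; w=(R0.inv()*R1).as_rotvec(degrees=True); out=[];p=p0.copy();R=R0
    for i in range(n):
        tgt=p0+(p1-p0)*(i+1)/n; s=np.round(R.inv().apply(tgt-p)*1000,1); r=dict(x=s[0],y=s[1],z=s[2])
        p=p+R.apply(s/1000)
        if i<nr:
            a=np.round(w/nr,2); r.update(ax=a[0],ay=a[1],az=a[2]); R=R*Ro.from_rotvec(a,degrees=True)
        out.append({k:float(v) for k,v in r.items() if v})
    return out,p,R
def show(o):
    import json; print(json.dumps(o,separators=(",",":")).replace('},{','},\n{'))
E
python3 - <<'E'
from h import *
t=calibration("top");s=calibration("side")
B=onz(t,(301.9,209.4),.04);E=onz(t,(349.4,206.3),.04+.1818);print(B,E,np.linalg.norm(E-B))
yaw=np.arctan2(*(B-E)[[1,0]]);print(np.degrees(yaw))
for p in((287,195),(340,194.5),(287,223.8),(340.4,223)):print("base",onz(t,p,.01))
for p in((137,158),(209,174),(195,230),(122,214)):print("plate",onz(t,p,.02))
for X in((B),(E)):print("side reproj",proj(s,X))
rx=np.array([np.cos(yaw),np.sin(yaw),0]);u=-.574*rx+np.array([0,0,.819])
G=B+u*.185; ry=np.array([-rx[1],rx[0],0])
R1=Rz_y(-u,-ry);p0,R0=T()
P=G+u*.12;print("G",G,"pre",P)
V=np.array([.35,.1,.36])
o,p,R=rows(p0,R0,V,R0,12);show(o)
o,p,R=rows(p,R,P,R1,16,14);show(o);print(p,R.as_euler("xyz",degrees=True))
top=cv2.imread("pics/top0.png");side=cv2.imread("pics/side0.png")
A=cv2.resize(top[150:240,110:215],(700,600),interpolation=2)
cv2.imwrite("pics/c2.png",A)
E
```

```text
[ 0.5657251  -0.19237072  0.04      ] [ 0.56930635 -0.32022663  0.2218    ] 0.22228629792086635
91.60443561321632
base [ 0.61216293 -0.1439753   0.01      ]
base [ 0.61522107 -0.31310944  0.01      ]
base [ 0.52056153 -0.14500716  0.01      ]
base [ 0.52429154 -0.31473321  0.01      ]
plate [0.72421194 0.32854282 0.02      ]
plate [0.67577001 0.10196036 0.02      ]
plate [0.49927018 0.14160688 0.02      ]
plate [0.54758697 0.36927366 0.02      ]
side reproj [[325.52674863 215.51985756]]
side reproj [[334.16827223 191.36743222]]
G [ 0.56869832 -0.29851909  0.191515  ] pre [ 0.57062689 -0.36737208  0.289795  ]
[{"x":-26.1,"y":-32.4,"z":-9.1},
{"x":-26.0,"y":-32.4,"z":-9.2},
{"x":-26.1,"y":-32.4,"z":-9.1},
{"x":-26.0,"y":-32.4,"z":-9.2},
{"x":-26.1,"y":-32.4,"z":-9.1},
{"x":-26.1,"y":-32.4,"z":-9.2},
{"x":-26.0,"y":-32.4,"z":-9.1},
{"x":-26.1,"y":-32.4,"z":-9.1},
{"x":-26.1,"y":-32.4,"z":-9.2},
{"x":-26.0,"y":-32.4,"z":-9.1},
{"x":-26.1,"y":-32.4,"z":-9.2},
{"x":-26.0,"y":-32.4,"z":-9.1}]
[{"x":-20.8,"y":-24.7,"z":4.4,"ax":-1.6,"ay":2.14,"az":5.08},
{"x":-23.1,"y":-22.9,"z":2.9,"ax":-1.
[... 202 characters left out ...]
5.08},
{"x":-29.6,"y":-13.4,"z":-3.1,"ax":-1.6,"ay":2.14,"az":5.08},
{"x":-30.4,"y":-10.6,"z":-4.6,"ax":-1.6,"ay":2.14,"az":5.08},
{"x":-31.1,"y":-7.8,"z":-6.0,"ax":-1.6,"ay":2.14,"az":5.08},
{"x":-31.4,"y":-4.8,"z":-7.4,"ax":-1.6,"ay":2.14,"az":5.08},
{"x":-31.4,"y":-1.7,"z":-8.6,"ax":-1.6,"ay":2.14,"az":5.08},
{"x":-31.1,"y":1.2,"z":-9.8,"ax":-1.6,"ay":2.14,"az":5.08},
{"x":-30.4,"y":4.3,"z":-10.8,"ax":-1.6,"ay":2.14,"az":5.08},
{"x":-29.5,"y":7.2,"z":-11.8,"ax":-1.6,"ay":2.14,"az":5.08},
{"x":-28.3,"y":10.2,"z":-12.7,"ax":-1.6,"ay":2.14,"az":5.08},
{"x":-26.8,"y":12.9,"z":-13.4},
{"x":-26.7,"y":13.0,"z":-13.3}]
[ 0.57062777 -0.36733231  0.28980266] [179.98876008 -34.96205747  91.6323902 ]
```

View pics/c2.png

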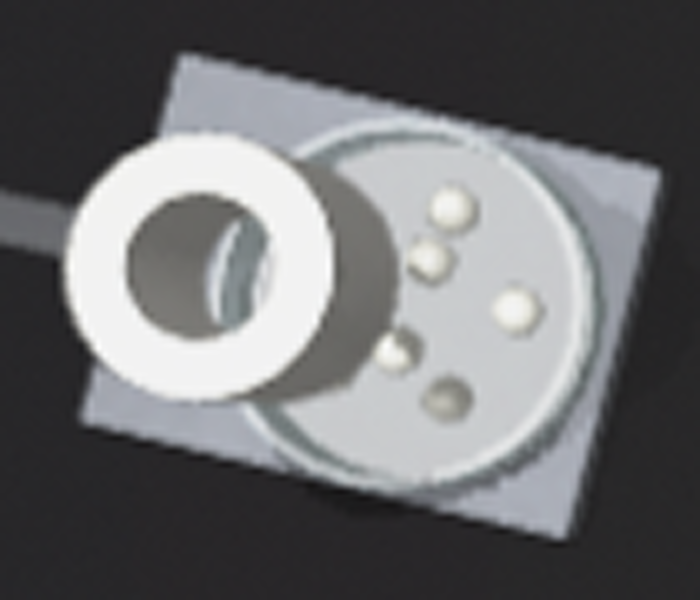

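The stand crop shows the dish rim centred near top px (171.8,195.8), five visible beads, and the lamp ring offset by parallax. The plate's edges give a stand yaw of about 78°. Moving off now.

Call:
{"op": "servo_tool", "data": {
  "targets": [
    {"x": -26,"y": -32.4,"z": -9.1},
    {"x": -26,"y": -32.4,"z": -9.1},
    {"x": -26,"y": -32.4,"z": -9.1},
    {"x": -26,"y": -32.4,"z": -9.1},
    {"x": -26,"y": -32.4,"z": -9.1},
    {"x": -26,"y": -32.4,"z": -9.1},
    {"x": -26,"y": -32.4,"z": -9.1},
    {"x": -26,"y": -32.4,"z": -9.1},
    {"x": -26,"y": -32.4,"z": -9.1},
    {"x": -26,"y": -32.4,"z": -9.1},
    {"x": -26,"y": -32.4,"z": -9.1},
    {"x": -26,"y": -32.4,"z": -9.1}
  ]
}}

```text
schema error: expected keys gripper, x, y, z, ax, ay, az
```

Call:
{"op": "servo_tool", "data": {
  "targets": [
    {"x": -20.8,"y": -24.7,"z": 4.4,"ax": -1.6,"ay": 2.14,"az": 5.08},
    {"x": -23.1,"y": -22.9,"z": 2.9,"ax": -1.6,"ay": 2.14,"az": 5.08},
    {"x": -25.0,"y": -20.8,"z": 1.4,"ax": -1.6,"ay": 2.14,"az": 5.08},
    {"x": -26.9,"y": -18.5,"z": -0.2,"ax": -1.6,"ay": 2.14,"az": 5.08},
    {"x": -28.3,"y": -16.0,"z": -1.6,"ax": -1.6,"ay": 2.14,"az": 5.08},
    {"x": -29.6,"y": -13.4,"z": -3.1,"ax": -1.6,"ay": 2.14,"az": 5.08},
    {"x": -30.4,"y": -10.6,"z": -4.6,"ax": -1.6,"ay": 2.14,"az": 5.08},
    {"x": -31.1,"y": -7.8,"z": -6.0,"ax": -1.6,"ay": 2.14,"az": 5.08},
    {"x": -31.4,"y": -4.8,"z": -7.4,"ax": -1.6,"ay": 2.14,"az": 5.08},
    {"x": -31.4,"y": -1.7,"z": -8.6,"ax": -1.6,"ay": 2.14,"az": 5.08},
    {"x": -31.1,"y": 1.2,"z": -9.8,"ax": -1.6,"ay": 2.14,"az": 5.08},
    {"x": -30.4,"y": 4.3,"z": -10.8,"ax": -1.6,"ay": 2.14,"az": 5.08},
    {"x": -29.5,"y": 7.2,"z": -11.8,"ax": -1.6,"ay": 2.14,"az": 5.08},
    {"x": -28.3,"y": 10.2,"z": -12.7,"ax": -1.6,"ay": 2.14,"az": 5.08},
    {"x": -26.8,"y": 12.9,"z": -13.4},
    {"x": -26.7,"y": 13.0,"z": -13.3}
  ]
}}

```text
schema error: expected keys gripper, x, y, z, ax, ay, az
```

Call:
{"op": "servo_tool", "data": {
  "targets": [
    {"gripper": 0,"x": -26,"y": -32.4,"z": -9.1,"ax": 0,"ay": 0,"az": 0},
    {"gripper": 0,"x": -26,"y": -32.4,"z": -9.1,"ax": 0,"ay": 0,"az": 0},
    {"gripper": 0,"x": -26,"y": -32.4,"z": -9.1,"ax": 0,"ay": 0,"az": 0},
    {"gripper": 0,"x": -26,"y": -32.4,"z": -9.1,"ax": 0,"ay": 0,"az": 0},
    {"gripper": 0,"x": -26,"y": -32.4,"z": -9.1,"ax": 0,"ay": 0,"az": 0},
    {"gripper": 0,"x": -26,"y": -32.4,"z": -9.1,"ax": 0,"ay": 0,"az": 0},
    {"gripper": 0,"x": -26,"y": -32.4,"z": -9.1,"ax": 0,"ay": 0,"az": 0},
    {"gripper": 0,"x": -26,"y": -32.4,"z": -9.1,"ax": 0,"ay": 0,"az": 0},
    {"gripper": 0,"x": -26,"y": -32.4,"z": -9.1,"ax": 0,"ay": 0,"az": 0},
    {"gripper": 0,"x": -26,"y": -32.4,"z": -9.1,"ax": 0,"ay": 0,"az": 0},
    {"gripper": 0,"x": -26,"y": -32.4,"z": -9.1,"ax": 0,"ay": 0,"az": 0},
    {"gripper": 0,"x": -26,"y": -32.4,"z": -9.1,"ax": 0,"ay": 0,"az": 0}
  ]
}}

```text
time_s: 2.6
ee_pos: [0.3453, 0.1075, 0.3582]
orientation: [180.0, 0.1, 165.2]
force: [0.5, 1.2, 0.1]
gripper_width: 1.0
finger_force: 0.0
```

```bash
cat >> h.py <<'E'
def show(o,g=0):
    print("["+",".join('{"gripper":%d,'%g+",".join('"%s":%g'%(k,r.get(k,0)) for k in("x","y","z","ax","ay","az"))+"}" for r in o)+"]")
B=np.array([.5657,-.1924,.04]);YR=np.radians(91.6)
rx=np.array([np.cos(YR),np.sin(YR),0]);ry=np.array([-rx[1],rx[0],0]);u=-.5736*rx+np.array([0,0,.8192])
RH=Rz_y(-u,-ry)
E
python3 - <<'E'
from h import *
p0,R0=T();print(p0)
print("dish",onz(calibration("top"),(171.8,195.8),.06))
o,p,R=rows(p0,R0,B+u*.305,RH,16,14);show(o)
E
```

```text
[0.34534723 0.10751728 0.35815982]
dish [0.60330163 0.20207837 0.06      ]
[{"gripper":0,"x":-21.2,"y":-25.1,"z":4.3,"ax":-1.6,"ay":2.15,"az":5.08},{"gripper":0,"x":-23.5,"y":-23.2,"z":2.8,"ax":-1.6,"ay":2.15,"az":5.08},{"gripper":0,"x":-25.5,"y":-21.1,"z":1.2,"ax":-1.6,"ay":2.15,"az":5.08},{"gripper":0,"x":-27.3,"y":-18.8,"z":-0.3,"ax":-1.6,"ay":2.15,"az":5.08},{"gripper":0,"x":-28.8,"y":-16.2,"z":-1.9,"ax":-1.6,"ay":2.15,"az":5.08},{"gripper":0,"x":-30,"y":-13.6,"z":-3.4,"ax":-1.6,"ay":2.15,"az":5.08},{"gripper":0,"x":-30.9,"y":-10.7,"z":-4.8,"ax":-1.6,"ay":2.15,"az":5.08},{"gripper":0,"x":-31.6,"y":-7.8,"z":-6.3,"ax":-1.6,"ay":2.15,"az":5.08},{"gripper":0,"x":-31.9,"y":-4.8,"z":-7.7,"ax":-1.6,"ay":2.15,"az":5.08},{"gripper":0,"x":-31.8,"y":-1.7,"z":-9,"ax":-1.6,"ay":2.15,"az":5.08},{"gripper":0,"x":-31.5,"y":1.3,"z":-10.1,"ax":-1.6,"ay":2.15,"az":5.08},{"gripper":0,"x":-30.8,"y":4.4,"z":-11.2,"ax":-1.6,"ay":2.15,"az":5.08},{"gripper":0,"x":-29.9,"y":7.4,"z":-12.3,"ax":-1.6,"ay":2.15,"az":5.08},{"gripper":0,"x":-28.6,"y":10.4,"z":-13,"ax":-1.6,"ay":2.15,"az":5.08},{"gripper":0,"x":-27.1,"y":13.2,"z":-13.8,"ax":0,"ay":0,"az":0},{"gripper":0,"x":-27.1,"y":13.2,"z":-13.8,"ax":0,"ay":0,"az":0}]
```

Call:
{"op": "servo_tool", "data": {
  "targets": [
    {"gripper": 0,"x": -21.2,"y": -25.1,"z": 4.3,"ax": -1.6,"ay": 2.15,"az": 5.08},
    {"gripper": 0,"x": -23.5,"y": -23.2,"z": 2.8,"ax": -1.6,"ay": 2.15,"az": 5.08},
    {"gripper": 0,"x": -25.5,"y": -21.1,"z": 1.2,"ax": -1.6,"ay": 2.15,"az": 5.08},
    {"gripper": 0,"x": -27.3,"y": -18.8,"z": -0.3,"ax": -1.6,"ay": 2.15,"az": 5.08},
    {"gripper": 0,"x": -28.8,"y": -16.2,"z": -1.9,"ax": -1.6,"ay": 2.15,"az": 5.08},
    {"gripper": 0,"x": -30,"y": -13.6,"z": -3.4,"ax": -1.6,"ay": 2.15,"az": 5.08},
    {"gripper": 0,"x": -30.9,"y": -10.7,"z": -4.8,"ax": -1.6,"ay": 2.15,"az": 5.08},
    {"gripper": 0,"x": -31.6,"y": -7.8,"z": -6.3,"ax": -1.6,"ay": 2.15,"az": 5.08},
    {"gripper": 0,"x": -31.9,"y": -4.8,"z": -7.7,"ax": -1.6,"ay": 2.15,"az": 5.08},
    {"gripper": 0,"x": -31.8,"y": -1.7,"z": -9,"ax": -1.6,"ay": 2.15,"az": 5.08},
    {"gripper": 0,"x": -31.5,"y": 1.3,"z": -10.1,"ax": -1.6,"ay": 2.15,"az": 5.08},
    {"gripper": 0,"x": -30.8,"y": 4.4,"z": -11.2,"ax": -1.6,"ay": 2.15,"az": 5.08},
    {"gripper": 0,"x": -29.9,"y": 7.4,"z": -12.3,"ax": -1.6,"ay": 2.15,"az": 5.08},
    {"gripper": 0,"x": -28.6,"y": 10.4,"z": -13,"ax": -1.6,"ay": 2.15,"az": 5.08},
    {"gripper": 0,"x": -27.1,"y": 13.2,"z": -13.8,"ax": 0,"ay": 0,"az": 0},
    {"gripper": 0,"x": -27.1,"y": 13.2,"z": -13.8,"ax": 0,"ay": 0,"az": 0},
    {"gripper": 0,"x": 0,"y": 0,"z": 0,"ax": 0,"ay": 0,"az": 0},
    {"gripper": 0,"x": 0,"y": 0,"z": 0,"ax": 0,"ay": 0,"az": 0}
  ]
}}

```text
time_s: 4.1
ee_pos: [0.5638, -0.3529, 0.286]
orientation: [-179.8, -35.2, 91.4]
force: [-0.6, 0.5, 1.8]
gripper_width: 0.999
finger_force: 0.0
```

Run:
```python
from h import *
c=calibration("wrist");im=snapshot("wrist");cv2.imwrite("pics/w1.png",im[:,:,::-1])
print(c["t"],-c["R"].T@c["t"],T()[0],T()[1].as_euler("xyz",degrees=True))
for l in("rest_foot","stirrer_top","rest_top","dish_floor"):print(l,tip_of("wrist",l)[:3])
print(proj(c,[B,B+u*.222]),proj(c,[[.6,.2,.06]]))
```

```text
[-0.55483328 -0.22915152  0.52428952] [ 0.5654124  -0.35961531  0.43152698] [ 0.5633829  -0.35137972  0.28872127] [-179.91561872  -35.10212995   91.50742095]
rest_foot [{'position': [170.8, 327.7], 'score': 0.89}, {'position': [235.1, 330.7], 'score': 0.48}]
stirrer_top [{'position': [231.4, 330.7], 'score': 0.91}, {'position': [73.3, 359.2], 'score': 0.65}, {'position': [301.8, 160.7], 'score': 0.58}]
rest_top [{'position': [235.1, 331.1], 'score': 0.72}]
dish_floor []
[[323.88860555 168.13193793]
 [327.52069648 231.74497119]] [[348.12159179 -40.7205649 ]]
```

View pics/w1.png

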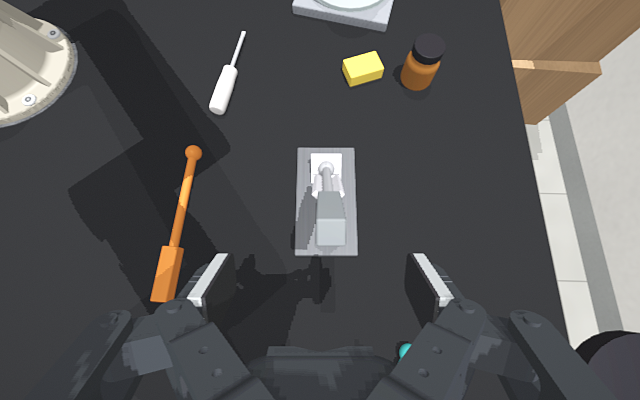

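The wrist view shows the steel stirrer in the rest with the bulb at (326,170) and the top end at (330.5,232). That is within 3 px of my prediction, so I shift the estimate +1.5 mm in x. The orange look-alike is at left, and the case and jar are beyond.

```bash
sed -i 's/\[.5657,-.1924,.04\]/[.5672,-.1924,.04]/' h.py
python3 - <<'E'
from h import *
p0,R0=T();o,p,R=rows(p0,R0,B+u*.185,RH,9,3);show(o);print(p0,p)
E
```

```text
[{"gripper":0,"x":-1.9,"y":0.9,"z":12.5,"ax":0.02,"ay":0.03,"az":0.03},{"gripper":0,"x":-1.8,"y":1,"z":12.6,"ax":0.02,"ay":0.03,"az":0.03},{"gripper":0,"x":-1.9,"y":1,"z":12.5,"ax":0.02,"ay":0.03,"az":0.03},{"gripper":0,"x":-1.9,"y":0.9,"z":12.5,"ax":0,"ay":0,"az":0},{"gripper":0,"x":-1.9,"y":1,"z":12.6,"ax":0,"ay":0,"az":0},{"gripper":0,"x":-1.9,"y":0.9,"z":12.5,"ax":0,"ay":0,"az":0},{"gripper":0,"x":-1.9,"y":1,"z":12.5,"ax":0,"ay":0,"az":0},{"gripper":0,"x":-1.8,"y":1,"z":12.6,"ax":0,"ay":0,"az":0},{"gripper":0,"x":-1.9,"y":0.9,"z":12.5,"ax":0,"ay":0,"az":0}]
[ 0.56291171 -0.34947237  0.29367966] [ 0.57012946 -0.29845408  0.19155986]
```

Call:
{"op": "servo_tool", "data": {
  "targets": [
    {"gripper": 0,"x": -4,"y": 2,"z": 5,"ax": 0,"ay": 0,"az": 0},
    {"gripper": 0,"x": -4,"y": 2,"z": 5,"ax": 0,"ay": 0,"az": 0},
    {"gripper": 0,"x": -4,"y": 2,"z": 5,"ax": 0,"ay": 0,"az": 0},
    {"gripper": 0,"x": 0,"y": 0,"z": 0,"ax": 0,"ay": 0,"az": 0},
    {"gripper": 0,"x": 0,"y": 0,"z": 0,"ax": 0,"ay": 0,"az": 0}
  ]
}}

```text
time_s: 4.77
ee_pos: [0.5692, -0.3518, 0.2709]
orientation: [-180.0, -35.1, 91.6]
force: [0.5, 0.3, -0.3]
gripper_width: 0.998
finger_force: 0.0
```

Run:
```python
from h import *
for i in range(3):
    s=manip.get_state();print(s["time_s"],s["ee_pos"],s["qvel"].round(1),s["joint_pos"].round(2))
p0,R0=T();o,p,R=rows(p0,R0,B+u*.185,RH,8,3);show(o);print(p0,p,R0.as_euler("xyz",degrees=True))
```

```text
4.7667 [ 0.56920519 -0.35180117  0.27093706] [-0.2  0.   1.5  1.  -0.  -0.1] [-47.78  56.46  63.51 125.11  21.94  35.1 ]
4.7667 [ 0.56920519 -0.35180117  0.27093706] [-0.2  0.   1.5  1.  -0.  -0.1] [-47.78  56.46  63.51 125.11  21.94  35.1 ]
4.7667 [ 0.56920519 -0.35180117  0.27093706] [-0.2  0.   1.5  1.  -0.  -0.1] [-47.78  56.46  63.51 125.11  21.94  35.1 ]
[{"gripper":0,"x":-0.2,"y":0.3,"z":11.9,"ax":-0.01,"ay":-0.02,"az":-0.01},{"gripper":0,"x":-0.3,"y":0.3,"z":12,"ax":-0.01,"ay":-0.02,"az":-0.01},{"gripper":0,"x":-0.2,"y":0.3,"z":11.9,"ax":-0.01,"ay":-0.02,"az":-0.01},{"gripper":0,"x":-0.3,"y":0.3,"z":12,"ax":0,"ay":0,"az":0},{"gripper":0,"x":-0.2,"y":0.3,"z":11.9,"ax":0,"ay":0,"az":0},{"gripper":0,"x":-0.2,"y":0.3,"z":12,"ax":0,"ay":0,"az":0},{"gripper":0,"x":-0.3,"y":0.3,"z":11.9,"ax":0,"ay":0,"az":0},{"gripper":0,"x":-0.2,"y":0.4,"z":12,"ax":0,"ay":0,"az":0}]
[ 0.56920519 -0.35180117  0.27093706] [ 0.57021127 -0.29845455  0.19154977] [-179.95361285  -35.05974194   91.56314617]
```

Call:
{"op": "servo_tool", "data": {
  "targets": [
    {"gripper": 0,"x": -0.2,"y": 0.3,"z": 12,"ax": 0,"ay": 0,"az": 0},
    {"gripper": 0,"x": -0.2,"y": 0.3,"z": 12,"ax": 0,"ay": 0,"az": 0},
    {"gripper": 0,"x": -0.2,"y": 0.3,"z": 12,"ax": 0,"ay": 0,"az": 0},
    {"gripper": 0,"x": -0.2,"y": 0.3,"z": 12,"ax": 0,"ay": 0,"az": 0},
    {"gripper": 0,"x": -0.2,"y": 0.3,"z": 12,"ax": 0,"ay": 0,"az": 0},
    {"gripper": 0,"x": -0.2,"y": 0.3,"z": 12,"ax": 0,"ay": 0,"az": 0},
    {"gripper": 0,"x": -0.2,"y": 0.3,"z": 12,"ax": 0,"ay": 0,"az": 0},
    {"gripper": 0,"x": 0,"y": 0,"z": 0,"ax": 0,"ay": 0,"az": 0},
    {"gripper": 0,"x": 0,"y": 0,"z": 0,"ax": 0,"ay": 0,"az": 0}
  ]
}}

```text
time_s: 5.52
ee_pos: [0.5699, -0.3048, 0.2018]
orientation: [-180.0, -35.0, 91.6]
force: [-0.4, -0.5, 0.5]
gripper_width: 0.999
finger_force: 0.0
```

Run:
```python
from h import *
s=manip.get_state();print(s["time_s"],s["ee_pos"],s["qvel"].round(1),s["joint_pos"].round(2))
p0,R0=T();print("err tool",R0.inv().apply(B+u*.185-p0)*1000,R0.as_euler("xyz",degrees=True))
```

```text
5.5167 [ 0.56990557 -0.30477353  0.20183663] [-0.5 -0.1  2.3  0.8  0.1  0.1] [-45.26  48.25  37.56 106.43  23.1   37.51]
err tool [-0.75681091  0.43833396 12.03125815] [-179.96046628  -35.04678346   91.5717293 ]
```

Call:
{"op": "servo_tool", "data": {
  "targets": [
    {"gripper": 0,"x": -0.7,"y": 0.4,"z": 10,"ax": 0,"ay": 0,"az": 0},
    {"gripper": 0,"x": 0,"y": 0,"z": 2,"ax": 0,"ay": 0,"az": 0},
    {"gripper": 255,"x": 0,"y": 0,"z": 0,"ax": 0,"ay": 0,"az": 0},
    {"gripper": 255,"x": 0,"y": 0,"z": 0,"ax": 0,"ay": 0,"az": 0},
    {"gripper": 255,"x": 0,"y": 0,"z": 0,"ax": 0,"ay": 0,"az": 0},
    {"gripper": 255,"x": 0,"y": 0,"z": 0,"ax": 0,"ay": 0,"az": 0},
    {"gripper": 255,"x": 0,"y": 0,"z": 0,"ax": 0,"ay": 0,"az": 0},
    {"gripper": 255,"x": 0,"y": 0,"z": 0,"ax": 0,"ay": 0,"az": 0},
    {"gripper": 255,"x": 0,"y": 0,"z": 0,"ax": 0,"ay": 0,"az": 0},
    {"gripper": 255,"x": 0,"y": 0,"z": 0,"ax": 0,"ay": 0,"az": 0}
  ],
  "newtons": 90
}}

```text
time_s: 6.35
ee_pos: [0.5703, -0.2992, 0.1919]
orientation: [180.0, -35.0, 91.6]
force: [-0.7, -1.8, 2.1]
gripper_width: 0.246
finger_force: 87.8
```

Run:
```python
from h import *
p0,R0=T();print("bulb est along",R0.inv().apply(B-p0)*1000,p0,R0.as_euler("xyz",degrees=True))
```

```text
bulb est along [  0.52716134  -0.3268944  185.72913706] [ 0.57033206 -0.2992087   0.19191376] [179.95389955 -34.95950772  91.58450723]
```

Gripped (0.246 of 85 mm ≈ 21 mm, matching the 22 mm grip). Next: lift out and carry to the dish.

```bash
cat >> h.py <<'E'
PH=np.array([.5703,-.2992,.1919]);L=.1857
D=np.array([.6033,.203,.025]);YS=np.radians(78);LEAN=np.radians(40)
sx=np.array([np.cos(YS),np.sin(YS),0]);sy=np.array([-sx[1],sx[0],0])
us=-np.sin(LEAN)*sx+np.array([0,0,np.cos(LEAN)]);RS=Rz_y(-us,-sy)
def tcp(xs,ys,z,D=D): return D*[1,1,0]+xs*sx+ys*sy+[0,0,z]+us*L
E
python3 - <<'E'
from h import *
t=calibration("top")
for p in((455,210),(430,260),(517,310),(398,350),(448,400)):
    X=onz(t,(p[0]/6.667+110,p[1]/6.667+150),.036)-D;print("bead",(X@sx*1000).round(),(X@sy*1000).round(),np.hypot(X@sx,X@sy))
p0,R0=T();pl=p0+R0.apply([0,0,-.108]);print(pl)
W=tcp(-.045,0,.15);print(W)
o,p,R=rows(pl,R0,W,RS,14,12);show(o,255)
E
```

```text
bead -1.0 -47.0 0.047449614825452506
bead 5.0 -22.0 0.02273219694901296
bead -40.0 -8.0 0.0407248753073324
bead 9.0 22.0 0.023622029380448214
bead -19.0 39.0 0.04347121620590825
[ 0.57195636 -0.36107114  0.2804259 ]
[0.56912646 0.04222612 0.29225445]
[{"gripper":255,"x":24.1,"y":0.6,"z":15.8,"ax":-0.69,"ay":0.42,"az":0.9},{"gripper":255,"x":24,"y":0,"z":16,"ax":-0.69,"ay":0.42,"az":0.9},{"gripper":255,"x":23.8,"y":-0.6,"z":16.2,"ax":-0.69,"ay":0.42,"az":0.9},{"gripper":255,"x":23.7,"y":-1.1,"z":16.3,"ax":-0.69,"ay":0.42,"az":0.9},{"gripper":255,"x":23.6,"y":-1.7,"z":16.5,"ax":-0.69,"ay":0.42,"az":0.9},{"gripper":255,"x":23.5,"y":-2.2,"z":16.6,"ax":-0.69,"ay":0.42,"az":0.9},{"gripper":255,"x":23.2,"y":-2.9,"z":16.8,"ax":-0.69,"ay":0.42,"az":0.9},{"gripper":255,"x":23.1,"y":-3.4,"z":16.9,"ax":-0.69,"ay":0.42,"az":0.9},{"gripper":255,"x":22.9,"y":-3.9,"z":17,"ax":-0.69,"ay":0.42,"az":0.9},{"gripper":255,"x":22.7,"y":-4.6,"z":17.2,"ax":-0.69,"ay":0.42,"az":0.9},{"gripper":255,"x":22.6,"y":-5.1,"z":17.2,"ax":-0.69,"ay":0.42,"az":0.9},{"gripper":255,"x":22.3,"y":-5.6,"z":17.4,"ax":-0.69,"ay":0.42,"az":0.9},{"gripper":255,"x":22,"y":-6.2,"z":17.4,"ax":0,"ay":0,"az":0},{"gripper":255,"x":22.1,"y":-6.2,"z":17.5,"ax":0,"ay":0,"az":0}]
```

Call:
{"op": "servo_tool", "data": {
  "targets": [
    {"gripper": 255,"x": 0,"y": 0,"z": -6,"ax": 0,"ay": 0,"az": 0},
    {"gripper": 255,"x": 0,"y": 0,"z": -12,"ax": 0,"ay": 0,"az": 0},
    {"gripper": 255,"x": 0,"y": 0,"z": -15,"ax": 0,"ay": 0,"az": 0},
    {"gripper": 255,"x": 0,"y": 0,"z": -15,"ax": 0,"ay": 0,"az": 0},
    {"gripper": 255,"x": 0,"y": 0,"z": -15,"ax": 0,"ay": 0,"az": 0},
    {"gripper": 255,"x": 0,"y": 0,"z": -15,"ax": 0,"ay": 0,"az": 0},
    {"gripper": 255,"x": 0,"y": 0,"z": -15,"ax": 0,"ay": 0,"az": 0},
    {"gripper": 255,"x": 0,"y": 0,"z": -15,"ax": 0,"ay": 0,"az": 0},
    {"gripper": 255,"x": 0,"y": 0,"z": 0,"ax": 0,"ay": 0,"az": 0}
  ]
}}

```text
time_s: 7.1
ee_pos: [0.5689, -0.3569, 0.2764]
orientation: [-179.4, -35.9, 91.1]
force: [-1.0, 5.5, -2.7]
gripper_width: 0.242
finger_force: 105.5
```

Call:
{"op": "servo_tool", "data": {
  "targets": [
    {"gripper": 255,"x": 24.1,"y": 0.6,"z": 15.8,"ax": -0.69,"ay": 0.42,"az": 0.9},
    {"gripper": 255,"x": 24,"y": 0,"z": 16,"ax": -0.69,"ay": 0.42,"az": 0.9},
    {"gripper": 255,"x": 23.8,"y": -0.6,"z": 16.2,"ax": -0.69,"ay": 0.42,"az": 0.9},
    {"gripper": 255,"x": 23.7,"y": -1.1,"z": 16.3,"ax": -0.69,"ay": 0.42,"az": 0.9},
    {"gripper": 255,"x": 23.6,"y": -1.7,"z": 16.5,"ax": -0.69,"ay": 0.42,"az": 0.9},
    {"gripper": 255,"x": 23.5,"y": -2.2,"z": 16.6,"ax": -0.69,"ay": 0.42,"az": 0.9},
    {"gripper": 255,"x": 23.2,"y": -2.9,"z": 16.8,"ax": -0.69,"ay": 0.42,"az": 0.9},
    {"gripper": 255,"x": 23.1,"y": -3.4,"z": 16.9,"ax": -0.69,"ay": 0.42,"az": 0.9},
    {"gripper": 255,"x": 22.9,"y": -3.9,"z": 17,"ax": -0.69,"ay": 0.42,"az": 0.9},
    {"gripper": 255,"x": 22.7,"y": -4.6,"z": 17.2,"ax": -0.69,"ay": 0.42,"az": 0.9},
    {"gripper": 255,"x": 22.6,"y": -5.1,"z": 17.2,"ax": -0.69,"ay": 0.42,"az": 0.9},
    {"gripper": 255,"x": 22.3,"y": -5.6,"z": 17.4,"ax": -0.69,"ay": 0.42,"az": 0.9},
    {"gripper": 255,"x": 12,"y": -3,"z": 9,"ax": 0,"ay": 0,"az": 0},
    {"gripper": 255,"x": 0,"y": 0,"z": 0,"ax": 0,"ay": 0,"az": 0},
    {"gripper": 255,"x": 0,"y": 0,"z": 0,"ax": 0,"ay": 0,"az": 0},
    {"gripper": 255,"x": 0,"y": 0,"z": 0,"ax": 0,"ay": 0,"az": 0}
  ]
}}

```text
time_s: 8.43
ee_pos: [0.5684, -0.0114, 0.29]
orientation: [179.8, -39.8, 78.5]
force: [-0.9, 0.0, -1.4]
gripper_width: 0.24
finger_force: 105.8
```

Run:
```python
from h import *
s=manip.get_state();print(s["time_s"],s["ee_pos"],s["qvel"].round(1),s["joint_pos"].round(2))
p0,R0=T();W=tcp(-.045,0,.15);print(W-p0,R0.as_euler("xyz",degrees=True),RS.as_euler("xyz",degrees=True))
c=calibration("wrist");im=snapshot("wrist").copy()
k=np.linspace(0,2*np.pi,73)
for r,z,col in((.0845,.06,(255,0,0)),(.08,.025,(0,255,0))):
    P=[D*[1,1,0]+r*(np.cos(a)*sx+np.sin(a)*sy)+[0,0,z] for a in k]
    for q in proj(c,P):cv2.circle(im,tuple(int(round(v)) for v in q),1,col,-1)
cv2.imwrite("pics/w2.png",im[:,:,::-1])
b=p0+R0.apply([0,0,L]);print("bulb",b,proj(c,b))
for l in("bead0_center","stirrer_bulb"):
    for d in tip_of("wrist",l):
        v,uu=d["position"];X=onz(c,(uu,v),.036)-D;print(l,d["score"],uu,v,(X@sx*1000).round(),(X@sy*1000).round())
```

```text
8.4333 [ 0.56838667 -0.01142372  0.29003147] [-0.9  0.9  0.3  0.2  0.3  0.2] [-27.6   20.61   2.36  84.5   38.03  69.57]
[0.00073979 0.05364985 0.00222299] [179.76956428 -39.79611335  78.50495479] [180. -40.  78.]
bulb [0.5928049  0.10490112 0.14735431] [[318.97399631 179.58135074]]
bead0_center 0.71 300.5 146.2 13.0 20.0
stirrer_bulb 0.72 323.0 174.0 -36.0 -16.0
```

View pics/w2.png

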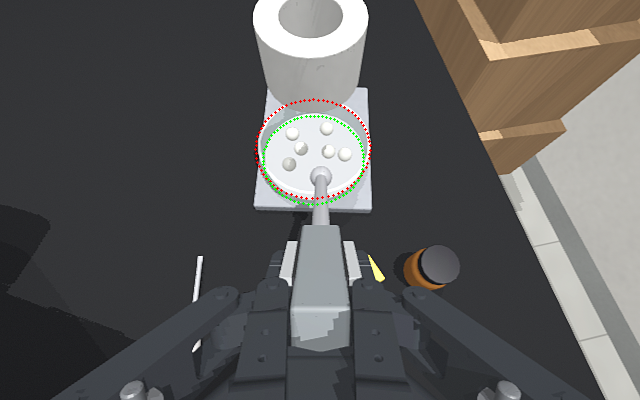

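The wrist view shows the bulb at (321,176) over the dish, six beads at (292,133), (327,128), (301,148), (329,152), (345,154) and (289,164), and the seventh hidden under the bulb. My dish overlay sits a few px low, as does my bulb prediction. I'll check with one enlarged crop.

Run:
```python
from h import *
import subprocess
c=calibration("wrist");im=snapshot("wrist")
q=cv2.resize(im[90:220,240:390],(690,598),interpolation=2)
k=np.linspace(0,2*np.pi,49);off=np.array([2,-3.6])
for r,z,col in((.0845,.06,(255,0,0)),(.08,.025,(0,255,0))):
    P=[D*[1,1,0]+r*(np.cos(a)*sx+np.sin(a)*sy)+[0,0,z] for a in k]
    for v in (proj(c,P)+off-[240,90])*4.6:cv2.circle(q,tuple(int(round(a)) for a in v),2,col,-1)
cv2.imwrite("pics/w3.png",q[:,:,::-1])
for v in((292,133),(327,128),(301,148),(329,152),(345,154),(289,164)):
    X=onz(c,np.array(v)-off,.036)-D;print((X@sx*1000).round(),(X@sy*1000).round())
```

```text
30.0 37.0
40.0 -19.0
3.0 22.0
-4.0 -22.0
-8.0 -47.0
-25.0 39.0
```

View pics/w3.png

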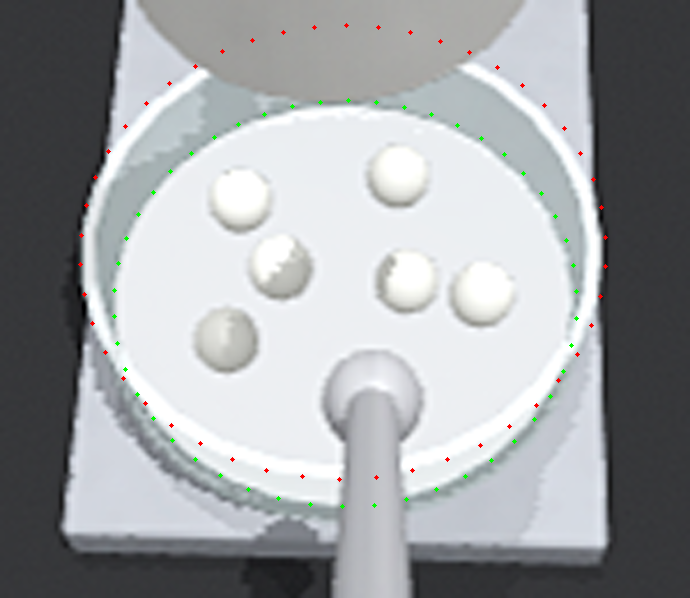

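With a common pixel shift the overlay fits the rim and floor within about 1–2 px, so the dish pose relative to the bulb is good. A bead-free entry spot is at stand (-32,-33) mm.

Run:
```python
from h import *
p0,R0=T();print(p0)
o,p,R=rows(p0,R0,tcp(-.032,-.033,.13),RS,6,6)
o2,p,R=rows(p,R,tcp(-.032,-.033,.043),RS,9,3);show(o+o2+[{}]*3,255)
```

```text
[ 0.56829723 -0.01190085  0.28941865]
[{"gripper":255,"x":6.6,"y":3.8,"z":9.3,"ax":-0.02,"ay":0.02,"az":0.04},{"gripper":255,"x":6.6,"y":3.8,"z":9.2,"ax":-0.02,"ay":0.02,"az":0.04},{"gripper":255,"x":6.6,"y":3.8,"z":9.3,"ax":-0.02,"ay":0.02,"az":0.04},{"gripper":255,"x":6.6,"y":3.8,"z":9.2,"ax":-0.02,"ay":0.02,"az":0.04},{"gripper":255,"x":6.6,"y":3.8,"z":9.3,"ax":-0.02,"ay":0.02,"az":0.04},{"gripper":255,"x":6.6,"y":3.7,"z":9.3,"ax":-0.02,"ay":0.02,"az":0.04},{"gripper":255,"x":-6.2,"y":0,"z":7.4,"ax":0,"ay":0.01,"az":0.01},{"gripper":255,"x":-6.2,"y":0,"z":7.4,"ax":0,"ay":0.01,"az":0.01},{"gripper":255,"x":-6.2,"y":0,"z":7.4,"ax":0,"ay":0.01,"az":0.01},{"gripper":255,"x":-6.2,"y":0,"z":7.4,"ax":0,"ay":0,"az":0},{"gripper":255,"x":-6.2,"y":0,"z":7.4,"ax":0,"ay":0,"az":0},{"gripper":255,"x":-6.2,"y":0,"z":7.4,"ax":0,"ay":0,"az":0},{"gripper":255,"x":-6.3,"y":0,"z":7.4,"ax":0,"ay":0,"az":0},{"gripper":255,"x":-6.2,"y":0,"z":7.4,"ax":0,"ay":0,"az":0},{"gripper":255,"x":-6.2,"y":0,"z":7.4,"ax":0,"ay":0,"az":0},{"gripper":255,"x":0,"y":0,"z":0,"ax":0,"ay":0,"az":0},{"gripper":255,"x":0,"y":0,"z":0,"ax":0,"ay":0,"az":0},{"gripper":255,"x":0,"y":0,"z":0,"ax":0,"ay":0,"az":0}]
```

Call:
{"op": "servo_tool", "data": {
  "targets": [
    {"gripper": 255,"x": 6.6,"y": 3.8,"z": 9.3,"ax": 0,"ay": 0,"az": 0},
    {"gripper": 255,"x": 6.6,"y": 3.8,"z": 9.3,"ax": 0,"ay": 0,"az": 0},
    {"gripper": 255,"x": 6.6,"y": 3.8,"z": 9.3,"ax": 0,"ay": 0,"az": 0},
    {"gripper": 255,"x": 6.6,"y": 3.8,"z": 9.3,"ax": 0,"ay": 0,"az": 0},
    {"gripper": 255,"x": 6.6,"y": 3.8,"z": 9.3,"ax": 0,"ay": 0,"az": 0},
    {"gripper": 255,"x": 6.6,"y": 3.8,"z": 9.3,"ax": 0,"ay": 0,"az": 0},
    {"gripper": 255,"x": -6.2,"y": 0,"z": 7.4,"ax": 0,"ay": 0,"az": 0},
    {"gripper": 255,"x": -6.2,"y": 0,"z": 7.4,"ax": 0,"ay": 0,"az": 0},
    {"gripper": 255,"x": -6.2,"y": 0,"z": 7.4,"ax": 0,"ay": 0,"az": 0},
    {"gripper": 255,"x": 0,"y": 0,"z": 0,"ax": 0,"ay": 0,"az": 0},
    {"gripper": 255,"x": 0,"y": 0,"z": 0,"ax": 0,"ay": 0,"az": 0},
    {"gripper": 255,"x": 0,"y": 0,"z": 0,"ax": 0,"ay": 0,"az": 0}
  ]
}}

```text
time_s: 9.63
ee_pos: [0.6036, 0.0489, 0.2434]
orientation: [179.9, -39.9, 78.4]
force: [-0.2, -0.9, -1.3]
gripper_width: 0.247
finger_force: 105.7
```

Run:
```python
from h import *
p0,R0=T();print(p0,R0.as_euler("xyz",degrees=True))
o,p,R=rows(p0,R0,tcp(-.032,-.033,.041),RS,6,3);show(o+[{}]*3,255)
b=p0+R0.apply([0,0,L])-D;print(b@sx,b@sy,b[2]+.025)
```

```text
[0.60359858 0.04892195 0.24335605] [179.91378065 -39.87827328  78.35173739]
[{"gripper":255,"x":-6.5,"y":0.1,"z":7.6,"ax":-0.05,"ay":0.04,"az":0.09},{"gripper":255,"x":-6.5,"y":0.1,"z":7.6,"ax":-0.05,"ay":0.04,"az":0.09},{"gripper":255,"x":-6.6,"y":0.1,"z":7.6,"ax":-0.05,"ay":0.04,"az":0.09},{"gripper":255,"x":-6.5,"y":0.1,"z":7.6,"ax":0,"ay":0,"az":0},{"gripper":255,"x":-6.5,"y":0.1,"z":7.6,"ax":0,"ay":0,"az":0},{"gripper":255,"x":-6.5,"y":0.1,"z":7.6,"ax":0,"ay":0,"az":0},{"gripper":255,"x":0,"y":0,"z":0,"ax":0,"ay":0,"az":0},{"gripper":255,"x":0,"y":0,"z":0,"ax":0,"ay":0,"az":0},{"gripper":255,"x":0,"y":0,"z":0,"ax":0,"ay":0,"az":0}]
-0.03158649672832269 -0.03187520552755159 0.10084848654447778
```

Call:
{"op": "servo_tool", "data": {
  "targets": [
    {"gripper": 255,"x": -6.5,"y": 0.1,"z": 7.6,"ax": 0,"ay": 0,"az": 0},
    {"gripper": 255,"x": -6.5,"y": 0.1,"z": 7.6,"ax": 0,"ay": 0,"az": 0},
    {"gripper": 255,"x": -6.5,"y": 0.1,"z": 7.6,"ax": 0,"ay": 0,"az": 0},
    {"gripper": 255,"x": -6.5,"y": 0.1,"z": 7.6,"ax": 0,"ay": 0,"az": 0},
    {"gripper": 255,"x": -6.5,"y": 0.1,"z": 7.6,"ax": 0,"ay": 0,"az": 0},
    {"gripper": 255,"x": -6.5,"y": 0.1,"z": 7.6,"ax": 0,"ay": 0,"az": 0},
    {"gripper": 255,"x": 0,"y": 0,"z": 0,"ax": 0,"ay": 0,"az": 0},
    {"gripper": 255,"x": 0,"y": 0,"z": 0,"ax": 0,"ay": 0,"az": 0},
    {"gripper": 255,"x": 0,"y": 0,"z": 0,"ax": 0,"ay": 0,"az": 0}
  ]
}}

```text
time_s: 10.38
ee_pos: [0.6044, 0.0487, 0.1836]
orientation: [179.9, -39.9, 78.4]
force: [0.3, 0.1, -1.3]
gripper_width: 0.243
finger_force: 105.7
```

```bash
cat >> h.py <<'E'
def bulb():
    p0,R0=T();b=p0+R0.apply([0,0,L])-D;return np.round([b@sx*1000,b@sy*1000,b[2]*1000+25],1)
E
python3 - <<'E'
from h import *
print(bulb(),manip.get_state()["force"])
E
```

```text
[-31.7 -32.7  41.1] [ 0.26394252  0.13352616 -1.32979887]
```

Probing down for contact in 1 mm steps.

Call:
{"op": "servo_tool", "data": {
  "targets": [
    {"gripper": 255,"x": -1.3,"y": 0,"z": 1.5,"ax": 0,"ay": 0,"az": 0},
    {"gripper": 255,"x": -0.6,"y": 0,"z": 0.8,"ax": 0,"ay": 0,"az": 0},
    {"gripper": 255,"x": 0,"y": 0,"z": 0,"ax": 0,"ay": 0,"az": 0},
    {"gripper": 255,"x": 0,"y": 0,"z": 0,"ax": 0,"ay": 0,"az": 0}
  ]
}}

```text
time_s: 10.72
ee_pos: [0.6043, 0.0486, 0.1807]
orientation: [179.8, -39.9, 78.4]
force: [0.3, 0.1, -1.8]
gripper_width: 0.244
finger_force: 105.7
```

Call:
{"op": "servo_tool", "data": {
  "targets": [
    {"gripper": 255,"x": -0.6,"y": 0,"z": 0.8,"ax": 0,"ay": 0,"az": 0},
    {"gripper": 255,"x": 0,"y": 0,"z": 0,"ax": 0,"ay": 0,"az": 0},
    {"gripper": 255,"x": 0,"y": 0,"z": 0,"ax": 0,"ay": 0,"az": 0}
  ]
}}

```text
time_s: 10.97
ee_pos: [0.6042, 0.0487, 0.1794]
orientation: [179.9, -39.9, 78.4]
force: [-1.1, 0.8, -1.3]
gripper_width: 0.242
finger_force: 105.7
```

Call:
{"op": "servo_tool", "data": {
  "targets": [
    {"gripper": 255,"x": -0.6,"y": 0,"z": 0.8,"ax": 0,"ay": 0,"az": 0},
    {"gripper": 255,"x": 0,"y": 0,"z": 0,"ax": 0,"ay": 0,"az": 0},
    {"gripper": 255,"x": 0,"y": 0,"z": 0,"ax": 0,"ay": 0,"az": 0}
  ]
}}

```text
time_s: 11.22
ee_pos: [0.6042, 0.0488, 0.1783]
orientation: [179.9, -39.9, 78.4]
force: [0.0, -0.5, -1.8]
gripper_width: 0.248
finger_force: 105.7
```

Run:
```python
from h import *
print(bulb(),manip.get_state()["force"])
```

```text
[-31.7 -32.4  35.8] [ 0.01149848 -0.53457061 -1.76314203]
```

Call:
{"op": "servo_tool", "data": {
  "targets": [
    {"gripper": 255,"x": -0.6,"y": 0,"z": 0.8,"ax": 0,"ay": 0,"az": 0},
    {"gripper": 255,"x": 0,"y": 0,"z": 0,"ax": 0,"ay": 0,"az": 0},
    {"gripper": 255,"x": 0,"y": 0,"z": 0,"ax": 0,"ay": 0,"az": 0}
  ]
}}

```text
time_s: 11.47
ee_pos: [0.6042, 0.0488, 0.1773]
orientation: [179.9, -39.9, 78.4]
force: [0.6, 0.1, -1.6]
gripper_width: 0.242
finger_force: 105.7
```

Call:
{"op": "servo_tool", "data": {
  "targets": [
    {"gripper": 255,"x": -0.6,"y": 0,"z": 0.8,"ax": 0,"ay": 0,"az": 0},
    {"gripper": 255,"x": 0,"y": 0,"z": 0,"ax": 0,"ay": 0,"az": 0},
    {"gripper": 255,"x": 0,"y": 0,"z": 0,"ax": 0,"ay": 0,"az": 0}
  ]
}}

```text
time_s: 11.72
ee_pos: [0.6044, 0.0489, 0.1766]
orientation: [179.9, -39.9, 78.4]
force: [-0.2, 0.0, -0.7]
gripper_width: 0.245
finger_force: 106.0
```

Run:
```python
from h import *
print(bulb(),manip.get_state()["force"])
```

```text
[-31.5 -32.7  34.1] [-0.21005902  0.01729049 -0.72616219]
```

Call:
{"op": "servo_tool", "data": {
  "targets": [
    {"gripper": 255,"x": -0.6,"y": 0,"z": 0.8,"ax": 0,"ay": 0,"az": 0},
    {"gripper": 255,"x": 0,"y": 0,"z": 0,"ax": 0,"ay": 0,"az": 0},
    {"gripper": 255,"x": 0,"y": 0,"z": 0,"ax": 0,"ay": 0,"az": 0}
  ]
}}

```text
time_s: 11.97
ee_pos: [0.6046, 0.0489, 0.1761]
orientation: [179.8, -39.9, 78.5]
force: [-0.2, -1.7, 3.4]
gripper_width: 0.244
finger_force: 106.7
```

Run:
```python
from h import *
print(bulb(),manip.get_state()["force"])
```

```text
[-31.4 -33.   33.7] [-0.20875503 -1.72218384  3.35108332]
```

Floor contact at about 5 N. Generating the circle at r = 37 mm in 6° steps: 60 rows per turn, three calls repeated twice.

Run:
```python
from h import *
a0=np.radians(226);k=a0+np.radians(6)*np.arange(61)
x=37*np.cos(k);y=37*np.sin(k);b=bulb();print("in",.766*(x[0]-b[0]),-(y[0]-b[1]),.643*(x[0]-b[0]))
o=[dict(x=round(.766*u_,1),y=round(-v,1),z=round(.643*u_,1)) for u_,v in zip(np.diff(x),np.diff(y))]
for i in(0,20,40):show(o[i:i+20],255);print()
print([sum(r[q] for r in o) for q in"xyz"])
```

```text
in 4.3643924644511 -6.384427387469906 3.663582708409997
[{"gripper":255,"x":2.2,"y":2.5,"z":1.9,"ax":0,"ay":0,"az":0},{"gripper":255,"x":2.4,"y":2.2,"z":2,"ax":0,"ay":0,"az":0},{"gripper":255,"x":2.6,"y":1.9,"z":2.2,"ax":0,"ay":0,"az":0},{"gripper":255,"x":2.7,"y":1.5,"z":2.3,"ax":0,"ay":0,"az":0},{"gripper":255,"x":2.8,"y":1.1,"z":2.4,"ax":0,"ay":0,"az":0},{"gripper":255,"x":2.9,"y":0.7,"z":2.4,"ax":0,"ay":0,"az":0},{"gripper":255,"x":3,"y":0.3,"z":2.5,"ax":0,"ay":0,"az":0},{"gripper":255,"x":3,"y":-0.1,"z":2.5,"ax":0,"ay":0,"az":0},{"gripper":255,"x":2.9,"y":-0.5,"z":2.5,"ax":0,"ay":0,"az":0},{"gripper":255,"x":2.9,"y":-0.9,"z":2.4,"ax":0,"ay":0,"az":0},{"gripper":255,"x":2.8,"y":-1.3,"z":2.4,"ax":0,"ay":0,"az":0},{"gripper":255,"x":2.7,"y":-1.6,"z":2.3,"ax":0,"ay":0,"az":0},{"gripper":255,"x":2.5,"y":-2,"z":2.1,"ax":0,"ay":0,"az":0},{"gripper":255,"x":2.4,"y":-2.3,"z":2,"ax":0,"ay":0,"az":0},{"gripper":255,"x":2.2,"y":-2.6,"z":1.8,"ax":0,"ay":0,"az":0},{"gripper":255,"x":1.9,"y":-2.9,"z":1.6,"ax":0,"ay":0,"az":0},{"gripper":255,"x":1.7,"y":-3.2,"z":1.4,"ax":0,"ay":0,"az":0},{"grip
[... 2088 characters left out ...]
-0.6,"y":3.8,"z":-0.5,"ax":0,"ay":0,"az":0},{"gripper":255,"x":-0.3,"y":3.9,"z":-0.2,"ax":0,"ay":0,"az":0},{"gripper":255,"x":0.1,"y":3.9,"z":0,"ax":0,"ay":0,"az":0},{"gripper":255,"x":0.4,"y":3.8,"z":0.3,"ax":0,"ay":0,"az":0},{"gripper":255,"x":0.7,"y":3.8,"z":0.6,"ax":0,"ay":0,"az":0},{"gripper":255,"x":1,"y":3.7,"z":0.8,"ax":0,"ay":0,"az":0},{"gripper":255,"x":1.3,"y":3.5,"z":1.1,"ax":0,"ay":0,"az":0},{"gripper":255,"x":1.5,"y":3.3,"z":1.3,"ax":0,"ay":0,"az":0},{"gripper":255,"x":1.8,"y":3.1,"z":1.5,"ax":0,"ay":0,"az":0},{"gripper":255,"x":2,"y":2.8,"z":1.7,"ax":0,"ay":0,"az":0}]

[np.float64(-2.6645352591003757e-15), np.float64(3.9968028886505635e-15), np.float64(1.0436096431476471e-14)]
```

Call:
{"op": "servo_tool", "data": {
  "targets": [
    {"gripper": 255,"x": 1.5,"y": -2.1,"z": 1.2,"ax": 0,"ay": 0,"az": 0},
    {"gripper": 255,"x": 1.5,"y": -2.1,"z": 1.2,"ax": 0,"ay": 0,"az": 0},
    {"gripper": 255,"x": 1.4,"y": -2.1,"z": 1.2,"ax": 0,"ay": 0,"az": 0}
  ]
}}

```text
time_s: 12.22
ee_pos: [0.6, 0.0556, 0.1761]
orientation: [179.7, -39.9, 78.5]
force: [1.5, -3.1, 4.0]
gripper_width: 0.251
finger_force: 106.5
```

Call:
{"op": "servo_tool", "data": {
  "targets": [
    {"gripper": 255,"x": 2.2,"y": 2.5,"z": 1.9,"ax": 0,"ay": 0,"az": 0},
    {"gripper": 255,"x": 2.4,"y": 2.2,"z": 2,"ax": 0,"ay": 0,"az": 0},
    {"gripper": 255,"x": 2.6,"y": 1.9,"z": 2.2,"ax": 0,"ay": 0,"az": 0},
    {"gripper": 255,"x": 2.7,"y": 1.5,"z": 2.3,"ax": 0,"ay": 0,"az": 0},
    {"gripper": 255,"x": 2.8,"y": 1.1,"z": 2.4,"ax": 0,"ay": 0,"az": 0},
    {"gripper": 255,"x": 2.9,"y": 0.7,"z": 2.4,"ax": 0,"ay": 0,"az": 0},
    {"gripper": 255,"x": 3,"y": 0.3,"z": 2.5,"ax": 0,"ay": 0,"az": 0},
    {"gripper": 255,"x": 3,"y": -0.1,"z": 2.5,"ax": 0,"ay": 0,"az": 0},
    {"gripper": 255,"x": 2.9,"y": -0.5,"z": 2.5,"ax": 0,"ay": 0,"az": 0},
    {"gripper": 255,"x": 2.9,"y": -0.9,"z": 2.4,"ax": 0,"ay": 0,"az": 0}
  ]
}}

```text
time_s: 13.05
ee_pos: [0.6155, 0.089, 0.1761]
orientation: [179.8, -39.9, 78.5]
force: [-0.6, -4.8, 7.2]
gripper_width: 0.247
finger_force: 107.0
```

Run:
```python
from h import *
print(bulb(),manip.get_state()["force"],T()[1].as_euler("xyz",degrees=True))
```

```text
[ 10.1 -35.4  33.6] [-0.6158526  -4.81331754  7.15664383] [179.75883927 -39.86193119  78.48085025]
```

Call:
{"op": "servo_tool", "data": {
  "targets": [
    {"gripper": 255,"x": 2.8,"y": -1.3,"z": 2.4,"ax": 0,"ay": 0,"az": 0},
    {"gripper": 255,"x": 2.7,"y": -1.6,"z": 2.3,"ax": 0,"ay": 0,"az": 0},
    {"gripper": 255,"x": 2.5,"y": -2,"z": 2.1,"ax": 0,"ay": 0,"az": 0},
    {"gripper": 255,"x": 2.4,"y": -2.3,"z": 2,"ax": 0,"ay": 0,"az": 0},
    {"gripper": 255,"x": 2.2,"y": -2.6,"z": 1.8,"ax": 0,"ay": 0,"az": 0},
    {"gripper": 255,"x": 1.9,"y": -2.9,"z": 1.6,"ax": 0,"ay": 0,"az": 0},
    {"gripper": 255,"x": 1.7,"y": -3.2,"z": 1.4,"ax": 0,"ay": 0,"az": 0},
    {"gripper": 255,"x": 1.4,"y": -3.4,"z": 1.2,"ax": 0,"ay": 0,"az": 0},
    {"gripper": 255,"x": 1.2,"y": -3.6,"z": 1,"ax": 0,"ay": 0,"az": 0},
    {"gripper": 255,"x": 0.9,"y": -3.7,"z": 0.7,"ax": 0,"ay": 0,"az": 0}
  ]
}}

```text
time_s: 13.88
ee_pos: [0.5943, 0.12, 0.1756]
orientation: [179.8, -39.9, 78.5]
force: [3.1, -2.4, 4.4]
gripper_width: 0.242
finger_force: 106.4
```

Call:
{"op": "servo_tool", "data": {
  "targets": [
    {"gripper": 255,"x": 0.6,"y": -3.8,"z": 0.5,"ax": 0,"ay": 0,"az": 0},
    {"gripper": 255,"x": 0.3,"y": -3.9,"z": 0.2,"ax": 0,"ay": 0,"az": 0},
    {"gripper": 255,"x": -0.1,"y": -3.9,"z": 0,"ax": 0,"ay": 0,"az": 0},
    {"gripper": 255,"x": -0.4,"y": -3.8,"z": -0.3,"ax": 0,"ay": 0,"az": 0},
    {"gripper": 255,"x": -0.7,"y": -3.8,"z": -0.6,"ax": 0,"ay": 0,"az": 0},
    {"gripper": 255,"x": -1,"y": -3.7,"z": -0.8,"ax": 0,"ay": 0,"az": 0},
    {"gripper": 255,"x": -1.3,"y": -3.5,"z": -1.1,"ax": 0,"ay": 0,"az": 0},
    {"gripper": 255,"x": -1.5,"y": -3.3,"z": -1.3,"ax": 0,"ay": 0,"az": 0},
    {"gripper": 255,"x": -1.8,"y": -3.1,"z": -1.5,"ax": 0,"ay": 0,"az": 0},
    {"gripper": 255,"x": -2,"y": -2.8,"z": -1.7,"ax": 0,"ay": 0,"az": 0}
  ]
}}

```text
time_s: 14.72
ee_pos: [0.5563, 0.1169, 0.175]
orientation: [180.0, -39.9, 78.4]
force: [1.6, 1.6, 4.6]
gripper_width: 0.247
finger_force: 106.2
```

Run:
```python
from h import *
print(bulb(),manip.get_state()["force"],T()[1].as_euler("xyz",degrees=True))
```

```text
[25.2 28.7 32.6] [1.62763154 1.60007438 4.59785347] [179.97443003 -39.90024906  78.37604763]
```

Call:
{"op": "servo_tool", "data": {
  "targets": [
    {"gripper": 255,"x": -2.2,"y": -2.5,"z": -1.9,"ax": 0,"ay": 0,"az": 0},
    {"gripper": 255,"x": -2.4,"y": -2.2,"z": -2,"ax": 0,"ay": 0,"az": 0},
    {"gripper": 255,"x": -2.6,"y": -1.9,"z": -2.2,"ax": 0,"ay": 0,"az": 0},
    {"gripper": 255,"x": -2.7,"y": -1.5,"z": -2.3,"ax": 0,"ay": 0,"az": 0},
    {"gripper": 255,"x": -2.8,"y": -1.1,"z": -2.4,"ax": 0,"ay": 0,"az": 0},
    {"gripper": 255,"x": -2.9,"y": -0.7,"z": -2.4,"ax": 0,"ay": 0,"az": 0},
    {"gripper": 255,"x": -3,"y": -0.3,"z": -2.5,"ax": 0,"ay": 0,"az": 0},
    {"gripper": 255,"x": -3,"y": 0.1,"z": -2.5,"ax": 0,"ay": 0,"az": 0},
    {"gripper": 255,"x": -2.9,"y": 0.5,"z": -2.5,"ax": 0,"ay": 0,"az": 0},
    {"gripper": 255,"x": -2.9,"y": 0.9,"z": -2.4,"ax": 0,"ay": 0,"az": 0}
  ]
}}

```text
time_s: 15.55
ee_pos: [0.541, 0.0831, 0.1752]
orientation: [180.0, -39.9, 78.4]
force: [-0.6, 3.7, 3.2]
gripper_width: 0.24
finger_force: 106.1
```

Call:
{"op": "servo_tool", "data": {
  "targets": [
    {"gripper": 255,"x": -2.8,"y": 1.3,"z": -2.4,"ax": 0,"ay": 0,"az": 0},
    {"gripper": 255,"x": -2.7,"y": 1.6,"z": -2.3,"ax": 0,"ay": 0,"az": 0},
    {"gripper": 255,"x": -2.5,"y": 2,"z": -2.1,"ax": 0,"ay": 0,"az": 0},
    {"gripper": 255,"x": -2.4,"y": 2.3,"z": -2,"ax": 0,"ay": 0,"az": 0},
    {"gripper": 255,"x": -2.2,"y": 2.6,"z": -1.8,"ax": 0,"ay": 0,"az": 0},
    {"gripper": 255,"x": -1.9,"y": 2.9,"z": -1.6,"ax": 0,"ay": 0,"az": 0},
    {"gripper": 255,"x": -1.7,"y": 3.2,"z": -1.4,"ax": 0,"ay": 0,"az": 0},
    {"gripper": 255,"x": -1.4,"y": 3.4,"z": -1.2,"ax": 0,"ay": 0,"az": 0},
    {"gripper": 255,"x": -1.2,"y": 3.6,"z": -1,"ax": 0,"ay": 0,"az": 0},
    {"gripper": 255,"x": -0.9,"y": 3.7,"z": -0.7,"ax": 0,"ay": 0,"az": 0}
  ]
}}

```text
time_s: 16.38
ee_pos: [0.5625, 0.0524, 0.1752]
orientation: [179.9, -39.8, 78.4]
force: [-1.3, 1.6, 2.8]
gripper_width: 0.244
finger_force: 106.0
```

Call:
{"op": "servo_tool", "data": {
  "targets": [
    {"gripper": 255,"x": -0.6,"y": 3.8,"z": -0.5,"ax": 0,"ay": 0,"az": 0},
    {"gripper": 255,"x": -0.3,"y": 3.9,"z": -0.2,"ax": 0,"ay": 0,"az": 0},
    {"gripper": 255,"x": 0.1,"y": 3.9,"z": 0,"ax": 0,"ay": 0,"az": 0},
    {"gripper": 255,"x": 0.4,"y": 3.8,"z": 0.3,"ax": 0,"ay": 0,"az": 0},
    {"gripper": 255,"x": 0.7,"y": 3.8,"z": 0.6,"ax": 0,"ay": 0,"az": 0},
    {"gripper": 255,"x": 1,"y": 3.7,"z": 0.8,"ax": 0,"ay": 0,"az": 0},
    {"gripper": 255,"x": 1.3,"y": 3.5,"z": 1.1,"ax": 0,"ay": 0,"az": 0},
    {"gripper": 255,"x": 1.5,"y": 3.3,"z": 1.3,"ax": 0,"ay": 0,"az": 0},
    {"gripper": 255,"x": 1.8,"y": 3.1,"z": 1.5,"ax": 0,"ay": 0,"az": 0},
    {"gripper": 255,"x": 2,"y": 2.8,"z": 1.7,"ax": 0,"ay": 0,"az": 0}
  ]
}}

```text
time_s: 17.22
ee_pos: [0.5999, 0.0557, 0.1756]
orientation: [179.8, -39.8, 78.4]
force: [-0.9, -2.0, 2.7]
gripper_width: 0.242
finger_force: 106.3
```

Run:
```python
from h import *
print(bulb(),manip.get_state()["force"],T()[1].as_euler("xyz",degrees=True))
c=calibration("wrist");im=snapshot("wrist")
cv2.imwrite("pics/w4.png",cv2.resize(im[90:250,230:400],(638,600),interpolation=2)[:,:,::-1])
```

```text
[-25.8 -26.9  33. ] [-0.92015106 -1.99667734  2.67784233] [179.83427994 -39.84738881  78.44628057]
```

View pics/w4.png

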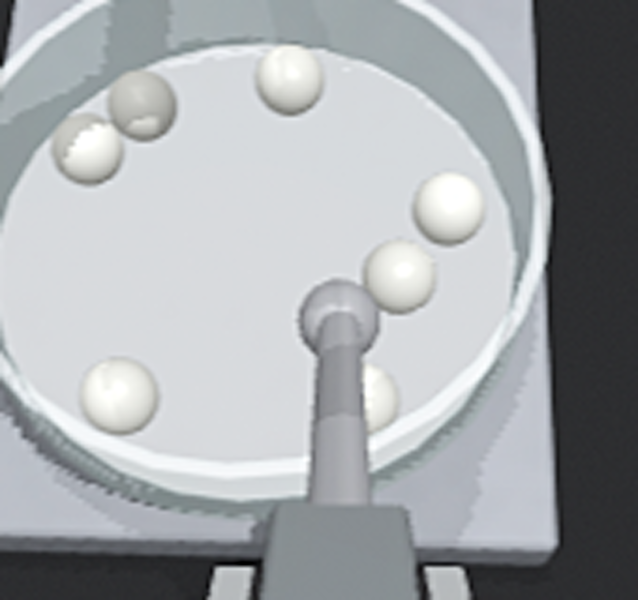

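All seven beads are in the dish, pushed out towards the wall, and the bulb is at (340,318) in the crop, about mid-radius. Second turn.

Call:
{"op": "servo_tool", "data": {
  "targets": [
    {"gripper": 255,"x": 1.9,"y": 2.5,"z": 2.3,"ax": 0,"ay": 0,"az": 0},
    {"gripper": 255,"x": 2.4,"y": 2.2,"z": 2,"ax": 0,"ay": 0,"az": 0},
    {"gripper": 255,"x": 2.6,"y": 1.9,"z": 2.2,"ax": 0,"ay": 0,"az": 0},
    {"gripper": 255,"x": 2.7,"y": 1.5,"z": 2.3,"ax": 0,"ay": 0,"az": 0},
    {"gripper": 255,"x": 2.8,"y": 1.1,"z": 2.4,"ax": 0,"ay": 0,"az": 0},
    {"gripper": 255,"x": 2.9,"y": 0.7,"z": 2.4,"ax": 0,"ay": 0,"az": 0},
    {"gripper": 255,"x": 3,"y": 0.3,"z": 2.5,"ax": 0,"ay": 0,"az": 0},
    {"gripper": 255,"x": 3,"y": -0.1,"z": 2.5,"ax": 0,"ay": 0,"az": 0},
    {"gripper": 255,"x": 2.9,"y": -0.5,"z": 2.5,"ax": 0,"ay": 0,"az": 0},
    {"gripper": 255,"x": 2.9,"y": -0.9,"z": 2.4,"ax": 0,"ay": 0,"az": 0},
    {"gripper": 255,"x": 2.8,"y": -1.3,"z": 2.4,"ax": 0,"ay": 0,"az": 0},
    {"gripper": 255,"x": 2.7,"y": -1.6,"z": 2.3,"ax": 0,"ay": 0,"az": 0},
    {"gripper": 255,"x": 2.5,"y": -2,"z": 2.1,"ax": 0,"ay": 0,"az": 0},
    {"gripper": 255,"x": 2.4,"y": -2.3,"z": 2,"ax": 0,"ay": 0,"az": 0},
    {"gripper": 255,"x": 2.2,"y": -2.6,"z": 1.8,"ax": 0,"ay": 0,"az": 0},
    {"gripper": 255,"x": 1.9,"y": -2.9,"z": 1.6,"ax": 0,"ay": 0,"az": 0},
    {"gripper": 255,"x": 1.7,"y": -3.2,"z": 1.4,"ax": 0,"ay": 0,"az": 0},
    {"gripper": 255,"x": 1.4,"y": -3.4,"z": 1.2,"ax": 0,"ay": 0,"az": 0},
    {"gripper": 255,"x": 1.2,"y": -3.6,"z": 1,"ax": 0,"ay": 0,"az": 0},
    {"gripper": 255,"x": 0.9,"y": -3.7,"z": 0.7,"ax": 0,"ay": 0,"az": 0}
  ]
}}

```text
time_s: 18.93
ee_pos: [0.5943, 0.12, 0.1751]
orientation: [179.8, -39.9, 78.5]
force: [2.7, -2.0, 5.1]
gripper_width: 0.247
finger_force: 106.4
```

Call:
{"op": "servo_tool", "data": {
  "targets": [
    {"gripper": 255,"x": 0.6,"y": -3.8,"z": 0.5,"ax": 0,"ay": 0,"az": 0},
    {"gripper": 255,"x": 0.3,"y": -3.9,"z": 0.2,"ax": 0,"ay": 0,"az": 0},
    {"gripper": 255,"x": -0.1,"y": -3.9,"z": 0,"ax": 0,"ay": 0,"az": 0},
    {"gripper": 255,"x": -0.4,"y": -3.8,"z": -0.3,"ax": 0,"ay": 0,"az": 0},
    {"gripper": 255,"x": -0.7,"y": -3.8,"z": -0.6,"ax": 0,"ay": 0,"az": 0},
    {"gripper": 255,"x": -1,"y": -3.7,"z": -0.8,"ax": 0,"ay": 0,"az": 0},
    {"gripper": 255,"x": -1.3,"y": -3.5,"z": -1.1,"ax": 0,"ay": 0,"az": 0},
    {"gripper": 255,"x": -1.5,"y": -3.3,"z": -1.3,"ax": 0,"ay": 0,"az": 0},
    {"gripper": 255,"x": -1.8,"y": -3.1,"z": -1.5,"ax": 0,"ay": 0,"az": 0},
    {"gripper": 255,"x": -2,"y": -2.8,"z": -1.7,"ax": 0,"ay": 0,"az": 0},
    {"gripper": 255,"x": -2.2,"y": -2.5,"z": -1.9,"ax": 0,"ay": 0,"az": 0},
    {"gripper": 255,"x": -2.4,"y": -2.2,"z": -2,"ax": 0,"ay": 0,"az": 0},
    {"gripper": 255,"x": -2.6,"y": -1.9,"z": -2.2,"ax": 0,"ay": 0,"az": 0},
    {"gripper": 255,"x": -2.7,"y": -1.5,"z": -2.3,"ax": 0,"ay": 0,"az": 0},
    {"gripper": 255,"x": -2.8,"y": -1.1,"z": -2.4,"ax": 0,"ay": 0,"az": 0},
    {"gripper": 255,"x": -2.9,"y": -0.7,"z": -2.4,"ax": 0,"ay": 0,"az": 0},
    {"gripper": 255,"x": -3,"y": -0.3,"z": -2.5,"ax": 0,"ay": 0,"az": 0},
    {"gripper": 255,"x": -3,"y": 0.1,"z": -2.5,"ax": 0,"ay": 0,"az": 0},
    {"gripper": 255,"x": -2.9,"y": 0.5,"z": -2.5,"ax": 0,"ay": 0,"az": 0},
    {"gripper": 255,"x": -2.9,"y": 0.9,"z": -2.4,"ax": 0,"ay": 0,"az": 0}
  ]
}}

```text
time_s: 20.6
ee_pos: [0.5411, 0.083, 0.1746]
orientation: [180.0, -39.9, 78.4]
force: [1.0, 1.9, 2.8]
gripper_width: 0.246
finger_force: 106.0
```

Call:
{"op": "servo_tool", "data": {
  "targets": [
    {"gripper": 255,"x": -2.8,"y": 1.3,"z": -2.4,"ax": 0,"ay": 0,"az": 0},
    {"gripper": 255,"x": -2.7,"y": 1.6,"z": -2.3,"ax": 0,"ay": 0,"az": 0},
    {"gripper": 255,"x": -2.5,"y": 2,"z": -2.1,"ax": 0,"ay": 0,"az": 0},
    {"gripper": 255,"x": -2.4,"y": 2.3,"z": -2,"ax": 0,"ay": 0,"az": 0},
    {"gripper": 255,"x": -2.2,"y": 2.6,"z": -1.8,"ax": 0,"ay": 0,"az": 0},
    {"gripper": 255,"x": -1.9,"y": 2.9,"z": -1.6,"ax": 0,"ay": 0,"az": 0},
    {"gripper": 255,"x": -1.7,"y": 3.2,"z": -1.4,"ax": 0,"ay": 0,"az": 0},
    {"gripper": 255,"x": -1.4,"y": 3.4,"z": -1.2,"ax": 0,"ay": 0,"az": 0},
    {"gripper": 255,"x": -1.2,"y": 3.6,"z": -1,"ax": 0,"ay": 0,"az": 0},
    {"gripper": 255,"x": -0.9,"y": 3.7,"z": -0.7,"ax": 0,"ay": 0,"az": 0},
    {"gripper": 255,"x": -0.6,"y": 3.8,"z": -0.5,"ax": 0,"ay": 0,"az": 0},
    {"gripper": 255,"x": -0.3,"y": 3.9,"z": -0.2,"ax": 0,"ay": 0,"az": 0},
    {"gripper": 255,"x": 0.1,"y": 3.9,"z": 0,"ax": 0,"ay": 0,"az": 0},
    {"gripper": 255,"x": 0.4,"y": 3.8,"z": 0.3,"ax": 0,"ay": 0,"az": 0},
    {"gripper": 255,"x": 0.7,"y": 3.8,"z": 0.6,"ax": 0,"ay": 0,"az": 0},
    {"gripper": 255,"x": 1,"y": 3.7,"z": 0.8,"ax": 0,"ay": 0,"az": 0},
    {"gripper": 255,"x": 1.3,"y": 3.5,"z": 1.1,"ax": 0,"ay": 0,"az": 0},
    {"gripper": 255,"x": 1.5,"y": 3.3,"z": 1.3,"ax": 0,"ay": 0,"az": 0},
    {"gripper": 255,"x": 1.8,"y": 3.1,"z": 1.5,"ax": 0,"ay": 0,"az": 0},
    {"gripper": 255,"x": 2,"y": 2.8,"z": 1.7,"ax": 0,"ay": 0,"az": 0}
  ]
}}

```text
time_s: 22.27
ee_pos: [0.6001, 0.0553, 0.1752]
orientation: [179.8, -39.8, 78.5]
force: [-3.4, -3.0, 6.1]
gripper_width: 0.243
finger_force: 106.8
```

Call:
{"op": "servo_tool", "data": {
  "targets": [
    {"gripper": 255,"x": 2.2,"y": 2.5,"z": 1.9,"ax": 0,"ay": 0,"az": 0},
    {"gripper": 255,"x": 2.4,"y": 2.2,"z": 2,"ax": 0,"ay": 0,"az": 0},
    {"gripper": 255,"x": 2.6,"y": 1.9,"z": 2.2,"ax": 0,"ay": 0,"az": 0},
    {"gripper": 255,"x": 2.7,"y": 1.5,"z": 2.3,"ax": 0,"ay": 0,"az": 0},
    {"gripper": 255,"x": 2.8,"y": 1.1,"z": 2.4,"ax": 0,"ay": 0,"az": 0},
    {"gripper": 255,"x": 2.9,"y": 0.7,"z": 2.4,"ax": 0,"ay": 0,"az": 0},
    {"gripper": 255,"x": 3,"y": 0.3,"z": 2.5,"ax": 0,"ay": 0,"az": 0},
    {"gripper": 255,"x": 0,"y": 0,"z": 0,"ax": 0,"ay": 0,"az": 0}
  ]
}}

```text
time_s: 22.93
ee_pos: [0.616, 0.0773, 0.1754]
orientation: [179.6, -39.8, 78.6]
force: [2.4, 0.3, 1.8]
gripper_width: 0.241
finger_force: 106.0
```

Run:
```python
from h import *
b=bulb();print(b,manip.get_state()["force"])
c=calibration("wrist");im=snapshot("wrist")
cv2.imwrite("pics/w5.png",cv2.resize(im[90:250,230:400],(638,600),interpolation=2)[:,:,::-1])
# move out: sideways to (-38, y=-15)?, straight up 95mm, then transit to above home
p0,R0=T();z=np.array([0,0,1.])
o,p,R=rows(p0,R0,p0+z*.05,R0,5);o2,p,R=rows(p,R,p-sx*.05+z*.06,R0,5);show(o+o2,255)
o,p,R=rows(p,R,PH+u*.105,RH,14,12);show(o+[{}]*3,255)
```

```text
[ -1.3 -38.6  32.8] [2.38194011 0.30979947 1.80689059]
[{"gripper":255,"x":6.4,"y":0.1,"z":-7.7,"ax":0,"ay":0,"az":0},{"gripper":255,"x":6.4,"y":0,"z":-7.7,"ax":0,"ay":0,"az":0},{"gripper":255,"x":6.4,"y":0.1,"z":-7.6,"ax":0,"ay":0,"az":0},{"gripper":255,"x":6.4,"y":0,"z":-7.7,"ax":0,"ay":0,"az":0},{"gripper":255,"x":6.4,"y":0.1,"z":-7.7,"ax":0,"ay":0,"az":0},{"gripper":255,"x":0,"y":0,"z":-15.6,"ax":0,"ay":0,"az":0},{"gripper":255,"x":0,"y":0,"z":-15.6,"ax":0,"ay":0,"az":0},{"gripper":255,"x":0,"y":0,"z":-15.7,"ax":0,"ay":0,"az":0},{"gripper":255,"x":0.1,"y":0,"z":-15.6,"ax":0,"ay":0,"az":0},{"gripper":255,"x":0,"y":0,"z":-15.6,"ax":0,"ay":0,"az":0}]
[{"gripper":255,"x":-21.5,"y":3.2,"z":-17.3,"ax":0.69,"ay":-0.4,"az":-0.86},{"gripper":255,"x":-21.8,"y":2.8,"z":-17.1,"ax":0.69,"ay":-0.4,"az":-0.86},{"gripper":255,"x":-21.8,"y":2.1,"z":-17.1,"ax":0.69,"ay":-0.4,"az":-0.86},{"gripper":255,"x":-22,"y":1.7,"z":-16.9,"ax":0.69,"ay":-0.4,"az":-0.86},{"gripper":255,"x":-22.2,"y":1.1,"z":-16.7,"ax":0.69,"ay":-0.4,"az":-0.86},{"gripper":255,"x":-22.3,"y":0.6,"z":-16.7,"ax":0.69,"ay":-0.4,"az":-0.86},{"gripper":255,"x":-22.4,"y":0,"z":-16.4,"ax":0.69,"ay":-0.4,"az":-0.86},{"gripper":255,"x":-22.5,"y":-0.5,"z":-16.3,"ax":0.69,"ay":-0.4,"az":-0.86},{"gripper":255,"x":-22.6,"y":-1,"z":-16.2,"ax":0.69,"ay":-0.4,"az":-0.86},{"gripper":255,"x":-22.7,"y":-1.6,"z":-15.9,"ax":0.69,"ay":-0.4,"az":-0.86},{"gripper":255,"x":-22.8,"y":-2.1,"z":-15.8,"ax":0.69,"ay":-0.4,"az":-0.86},{"gripper":255,"x":-22.9,"y":-2.6,"z":-15.6,"ax":0.69,"ay":-0.4,"az":-0.86},{"gripper":255,"x":-22.9,"y":-3.2,"z":-15.4,"ax":0,"ay":0,"az":0},{"gripper":255,"x":-23,"y":-3.1,"z":-15.4,"ax":0,"ay":0,"az":0},{"gripper":255,"x":0,"y":0,"z":0,"ax":0,"ay":0,"az":0},{"gripper":255,"x":0,"y":0,"z":0,"ax":0,"ay":0,"az":0},{"gripper":255,"x":0,"y":0,"z":0,"ax":0,"ay":0,"az":0}]
```

View pics/w5.png

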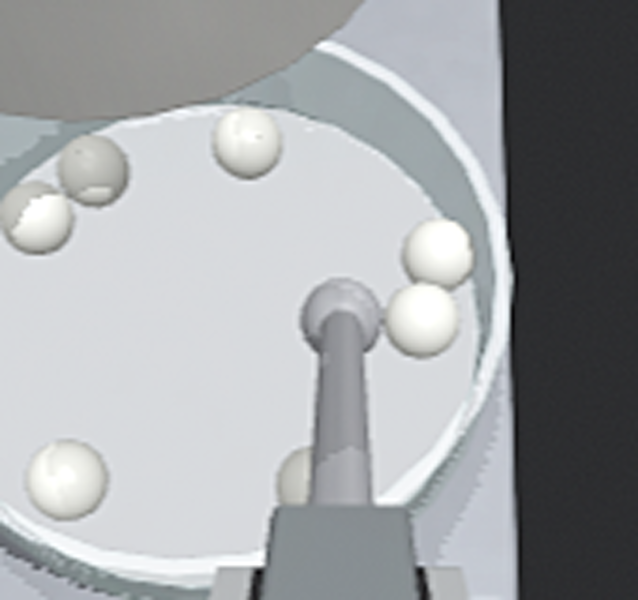

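All seven beads are in the dish near the wall. Next I check how far each lies from the original spots.

Run:
```python
from h import *
from scipy.spatial.distance import cdist
c=calibration("wrist");off=np.array([2,-3.6])
n=[]
for x,y in((248,143),(92,170),(37,217),(438,255),(423,320),(67,480),(308,480)):
    X=onz(c,np.array([230+x*170/638,90+y*160/600])-off,.036)-D;n.append([X@sx*1000,X@sy*1000])
n=np.array(n);print(n.round(),np.hypot(*n.T).round())
o=np.array([(30,37),(40,-19),(3,22),(-4,-22),(-8,-47),(-25,39),(-46,-8)])
print(cdist(o,n).round())
```

```text
[[ 58.  -9.]
 [ 47.  37.]
 [ 31.  52.]
 [ 19. -67.]
 [ -2. -62.]
 [-50.  35.]
 [-50. -30.]] [58. 60. 61. 69. 62. 61. 58.]
[[ 54.  17.  15. 104. 104.  80. 104.]
 [ 20.  57.  72.  52.  60. 105.  91.]
 [ 63.  47.  41.  90.  84.  55.  74.]
 [ 63.  78.  82.  50.  40.  73.  47.]
 [ 76. 101. 106.  33.  16.  92.  45.]
 [ 96.  72.  57. 114. 103.  26.  73.]
 [104. 104.  98.  88.  69.  43.  22.]]
```

Every bead lies at least about 15 mm from its old spot, even under the least favourable matching, and all are clear of the swept ring. Now lift out and return. The bulb may have rubbed in the V on the way out, so I'll re-enter from the open side.

Call:
{"op": "servo_tool", "data": {
  "targets": [
    {"gripper": 255,"x": 6.4,"y": 0,"z": -7.7,"ax": 0,"ay": 0,"az": 0},
    {"gripper": 255,"x": 6.4,"y": 0,"z": -7.7,"ax": 0,"ay": 0,"az": 0},
    {"gripper": 255,"x": 6.4,"y": 0,"z": -7.7,"ax": 0,"ay": 0,"az": 0},
    {"gripper": 255,"x": 6.4,"y": 0,"z": -7.7,"ax": 0,"ay": 0,"az": 0},
    {"gripper": 255,"x": 6.4,"y": 0,"z": -7.7,"ax": 0,"ay": 0,"az": 0},
    {"gripper": 255,"x": 0,"y": 0,"z": -15.6,"ax": 0,"ay": 0,"az": 0},
    {"gripper": 255,"x": 0,"y": 0,"z": -15.6,"ax": 0,"ay": 0,"az": 0},
    {"gripper": 255,"x": 0,"y": 0,"z": -15.6,"ax": 0,"ay": 0,"az": 0},
    {"gripper": 255,"x": 0,"y": 0,"z": -15.6,"ax": 0,"ay": 0,"az": 0},
    {"gripper": 255,"x": 0,"y": 0,"z": -15.6,"ax": 0,"ay": 0,"az": 0},
    {"gripper": 255,"x": 0,"y": 0,"z": 0,"ax": 0,"ay": 0,"az": 0},
    {"gripper": 255,"x": 0,"y": 0,"z": 0,"ax": 0,"ay": 0,"az": 0}
  ]
}}

```text
time_s: 23.98
ee_pos: [0.6044, 0.0279, 0.2857]
orientation: [179.7, -39.8, 78.5]
force: [-0.8, 0.8, -1.7]
gripper_width: 0.244
finger_force: 105.9
```

```bash
cat >> h.py <<'E'
a_=.8192*rx+np.array([0,0,.5736])
E
python3 - <<'E'
from h import *
p0,R0=T();print(p0)
o,p,R=rows(p0,R0,PH+u*.010+a_*.08,RH,15,13);show(o+[{}]*3,255)
E
```

```text
[0.6044035  0.02786184 0.28574611]
[{"gripper":255,"x":-15.5,"y":1.3,"z":-9.4,"ax":0.64,"ay":-0.37,"az":-0.8},{"gripper":255,"x":-15.5,"y":0.9,"z":-9.4,"ax":0.64,"ay":-0.37,"az":-0.8},{"gripper":255,"x":-15.6,"y":0.7,"z":-9.3,"ax":0.64,"ay":-0.37,"az":-0.8},{"gripper":255,"x":-15.7,"y":0.3,"z":-9.1,"ax":0.64,"ay":-0.37,"az":-0.8},{"gripper":255,"x":-15.8,"y":-0.1,"z":-9.1,"ax":0.64,"ay":-0.37,"az":-0.8},{"gripper":255,"x":-15.8,"y":-0.3,"z":-9,"ax":0.64,"ay":-0.37,"az":-0.8},{"gripper":255,"x":-15.8,"y":-0.6,"z":-8.8,"ax":0.64,"ay":-0.37,"az":-0.8},{"gripper":255,"x":-15.9,"y":-1,"z":-8.8,"ax":0.64,"ay":-0.37,"az":-0.8},{"gripper":255,"x":-16,"y":-1.3,"z":-8.6,"ax":0.64,"ay":-0.37,"az":-0.8},{"gripper":255,"x":-15.9,"y":-1.6,"z":-8.5,"ax":0.64,"ay":-0.37,"az":-0.8},{"gripper":255,"x":-16,"y":-2,"z":-8.4,"ax":0.64,"ay":-0.37,"az":-0.8},{"gripper":255,"x":-16.1,"y":-2.2,"z":-8.3,"ax":0.64,"ay":-0.37,"az":-0.8},{"gripper":255,"x":-16,"y":-2.6,"z":-8.1,"ax":0.64,"ay":-0.37,"az":-0.8},{"gripper":255,"x":-16.1,"y":-2.8,"z":-8,"ax":0,"ay":0,"az":0},{"gripper":255,"x":-16,"y":-2.9,"z":-8,"ax":0,"ay":0,"az":0},{"gripper":255,"x":0,"y":0,"z":0,"ax":0,"ay":0,"az":0},{"gripper":255,"x":0,"y":0,"z":0,"ax":0,"ay":0,"az":0},{"gripper":255,"x":0,"y":0,"z":0,"ax":0,"ay":0,"az":0}]
```

Call:
{"op": "servo_tool", "data": {
  "targets": [
    {"gripper": 255,"x": -15.5,"y": 1.3,"z": -9.4,"ax": 0.64,"ay": -0.37,"az": -0.8},
    {"gripper": 255,"x": -15.5,"y": 0.9,"z": -9.4,"ax": 0.64,"ay": -0.37,"az": -0.8},
    {"gripper": 255,"x": -15.6,"y": 0.7,"z": -9.3,"ax": 0.64,"ay": -0.37,"az": -0.8},
    {"gripper": 255,"x": -15.7,"y": 0.3,"z": -9.1,"ax": 0.64,"ay": -0.37,"az": -0.8},
    {"gripper": 255,"x": -15.8,"y": -0.1,"z": -9.1,"ax": 0.64,"ay": -0.37,"az": -0.8},
    {"gripper": 255,"x": -15.8,"y": -0.3,"z": -9,"ax": 0.64,"ay": -0.37,"az": -0.8},
    {"gripper": 255,"x": -15.8,"y": -0.6,"z": -8.8,"ax": 0.64,"ay": -0.37,"az": -0.8},
    {"gripper": 255,"x": -15.9,"y": -1,"z": -8.8,"ax": 0.64,"ay": -0.37,"az": -0.8},
    {"gripper": 255,"x": -16,"y": -1.3,"z": -8.6,"ax": 0.64,"ay": -0.37,"az": -0.8},
    {"gripper": 255,"x": -15.9,"y": -1.6,"z": -8.5,"ax": 0.64,"ay": -0.37,"az": -0.8},
    {"gripper": 255,"x": -16,"y": -2,"z": -8.4,"ax": 0.64,"ay": -0.37,"az": -0.8},
    {"gripper": 255,"x": -16.1,"y": -2.2,"z": -8.3,"ax": 0.64,"ay": -0.37,"az": -0.8},
    {"gripper": 255,"x": -16,"y": -2.6,"z": -8.1,"ax": 0.64,"ay": -0.37,"az": -0.8},
    {"gripper": 255,"x": -16.1,"y": -2.8,"z": -8,"ax": 0,"ay": 0,"az": 0},
    {"gripper": 255,"x": -16,"y": -2.9,"z": -8,"ax": 0,"ay": 0,"az": 0},
    {"gripper": 255,"x": 0,"y": 0,"z": 0,"ax": 0,"ay": 0,"az": 0},
    {"gripper": 255,"x": 0,"y": 0,"z": 0,"ax": 0,"ay": 0,"az": 0},
    {"gripper": 255,"x": 0,"y": 0,"z": 0,"ax": 0,"ay": 0,"az": 0}
  ]
}}

```text
time_s: 25.48
ee_pos: [0.5685, -0.2379, 0.2443]
orientation: [-179.7, -35.1, 91.5]
force: [-0.2, 1.0, -0.8]
gripper_width: 0.244
finger_force: 105.8
```

Run:
```python
from h import *
p0,R0=T();d=p0-PH;print(p0,"u,a,ry off mm",d@u*1e3,d@a_*1e3,d@ry*1e3,R0.as_euler("xyz",degrees=True))
c=calibration("wrist");im=snapshot("wrist")
b=p0+R0.apply([0,0,L]);print(proj(c,[b,B]))
cv2.imwrite("pics/w6.png",cv2.resize(im[100:250,230:430],(800,600),interpolation=2)[:,:,::-1])
o,p,R=rows(p0,R0,PH+u*.012+a_*.025,RH,6,3);show(o+[{}]*2,255)
```

```text
[ 0.56853493 -0.23789822  0.24434645] u,a,ry off mm 7.786871740944634 80.32249967832924 0.05273933257159329 [-179.73464953  -35.09920646   91.52253658]
[[319.02730351 179.51032077]
 [319.82869164 243.38278605]]
[{"gripper":255,"x":-9.2,"y":0,"z":-0.7,"ax":-0.07,"ay":-0.03,"az":-0.02},{"gripper":255,"x":-9.2,"y":0,"z":-0.7,"ax":-0.07,"ay":-0.03,"az":-0.02},{"gripper":255,"x":-9.3,"y":0,"z":-0.7,"ax":-0.07,"ay":-0.03,"az":-0.02},{"gripper":255,"x":-9.2,"y":0.1,"z":-0.7,"ax":0,"ay":0,"az":0},{"gripper":255,"x":-9.2,"y":0,"z":-0.7,"ax":0,"ay":0,"az":0},{"gripper":255,"x":-9.2,"y":0,"z":-0.8,"ax":0,"ay":0,"az":0},{"gripper":255,"x":0,"y":0,"z":0,"ax":0,"ay":0,"az":0},{"gripper":255,"x":0,"y":0,"z":0,"ax":0,"ay":0,"az":0}]
```

View pics/w6.png

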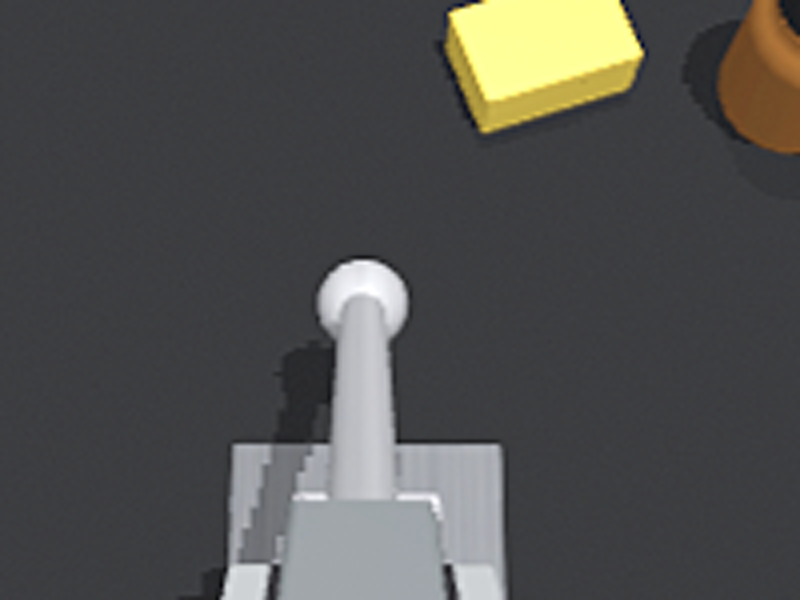

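The bulb is at full-frame px (320.5,175), about 4.5 px beyond the prediction. The rod is laterally centred on the rest's base and trough, so I go in.

Call:
{"op": "servo_tool", "data": {
  "targets": [
    {"gripper": 255,"x": -9.2,"y": 0,"z": -0.7,"ax": 0,"ay": 0,"az": 0},
    {"gripper": 255,"x": -9.2,"y": 0,"z": -0.7,"ax": 0,"ay": 0,"az": 0},
    {"gripper": 255,"x": -9.2,"y": 0,"z": -0.7,"ax": 0,"ay": 0,"az": 0},
    {"gripper": 255,"x": -9.2,"y": 0,"z": -0.7,"ax": 0,"ay": 0,"az": 0},
    {"gripper": 255,"x": -9.2,"y": 0,"z": -0.7,"ax": 0,"ay": 0,"az": 0},
    {"gripper": 255,"x": -9.2,"y": 0,"z": -0.7,"ax": 0,"ay": 0,"az": 0},
    {"gripper": 255,"x": 0,"y": 0,"z": 0,"ax": 0,"ay": 0,"az": 0},
    {"gripper": 255,"x": 0,"y": 0,"z": 0,"ax": 0,"ay": 0,"az": 0}
  ]
}}

```text
time_s: 26.2
ee_pos: [0.5694, -0.287, 0.2157]
orientation: [-179.7, -35.1, 91.4]
force: [-0.1, 0.8, -1.1]
gripper_width: 0.244
finger_force: 105.8
```

Call:
{"op": "servo_tool", "data": {
  "targets": [
    {"gripper": 255,"x": -5,"y": 0,"z": 0,"ax": 0,"ay": 0,"az": 0},
    {"gripper": 255,"x": -5,"y": 0,"z": 0,"ax": 0,"ay": 0,"az": 0},
    {"gripper": 255,"x": -5,"y": 0,"z": 0,"ax": 0,"ay": 0,"az": 0},
    {"gripper": 255,"x": -3,"y": 0,"z": 0,"ax": 0,"ay": 0,"az": 0},
    {"gripper": 255,"x": 0,"y": 0,"z": 0,"ax": 0,"ay": 0,"az": 0},
    {"gripper": 255,"x": 0,"y": 0,"z": 0,"ax": 0,"ay": 0,"az": 0}
  ]
}}

```text
time_s: 26.7
ee_pos: [0.57, -0.3012, 0.206]
orientation: [-179.8, -35.1, 91.5]
force: [-0.5, -0.1, -1.8]
gripper_width: 0.244
finger_force: 105.8
```

```bash
cat >> h.py <<'E'
def off():
    p0,R0=T();d=p0-PH;s=manip.get_state();F=s["force"];print("u,a,ry",(np.array([d@u,d@a_,d@ry])*1e3).round(1),R0.as_euler("xyz",degrees=True).round(1),"F u,a,ry",F@u,F@a_,F@ry,s["moment"].round(2),s["time_s"])
E
python3 -c "from h import *;off()"
```

```text
u,a,ry [12.7  6.5  0.4] [-179.8  -35.1   91.5] F u,a,ry -1.4832415320037247 -1.0860009685488936 0.5333923706692603 [-0.79 -0.06 -0.01] 26.7
```

Call:
{"op": "servo_tool", "data": {
  "targets": [
    {"gripper": 255,"x": -2,"y": 0,"z": 0,"ax": 0,"ay": 0,"az": 0},
    {"gripper": 255,"x": -2,"y": 0,"z": 0,"ax": 0,"ay": 0,"az": 0},
    {"gripper": 255,"x": 0,"y": 0,"z": 0,"ax": 0,"ay": 0,"az": 0},
    {"gripper": 255,"x": 0,"y": 0,"z": 0,"ax": 0,"ay": 0,"az": 0}
  ]
}}

```text
time_s: 27.03
ee_pos: [0.5701, -0.3044, 0.2039]
orientation: [-179.8, -35.1, 91.5]
force: [0.5, 0.1, -1.5]
gripper_width: 0.246
finger_force: 105.8
```

Call:
{"op": "servo_tool", "data": {
  "targets": [
    {"gripper": 255,"x": -1.5,"y": 0,"z": 2,"ax": 0,"ay": 0,"az": 0},
    {"gripper": 255,"x": 0,"y": 0,"z": 2,"ax": 0,"ay": 0,"az": 0},
    {"gripper": 255,"x": 0,"y": 0,"z": 0,"ax": 0,"ay": 0,"az": 0},
    {"gripper": 255,"x": 0,"y": 0,"z": 0,"ax": 0,"ay": 0,"az": 0}
  ]
}}

```text
time_s: 27.37
ee_pos: [0.57, -0.303, 0.1997]
orientation: [-179.7, -35.1, 91.5]
force: [-0.3, 0.0, -1.9]
gripper_width: 0.243
finger_force: 105.8
```

```bash
python3 -c "from h import *;off()"
```

```text
u,a,ry [8.6 1.3 0.4] [-179.7  -35.1   91.5] F u,a,ry -1.5603181282554988 -1.0480573145415 0.2825866465349233 [-0.81 -0.01 -0.01] 27.3667
```

Call:
{"op": "servo_tool", "data": {
  "targets": [
    {"gripper": 255,"x": -0.8,"y": 0,"z": 1.5,"ax": 0,"ay": 0,"az": 0},
    {"gripper": 255,"x": 0,"y": 0,"z": 1.5,"ax": 0,"ay": 0,"az": 0},
    {"gripper": 255,"x": 0,"y": 0,"z": 0,"ax": 0,"ay": 0,"az": 0},
    {"gripper": 255,"x": 0,"y": 0,"z": 0,"ax": 0,"ay": 0,"az": 0}
  ]
}}

```text
time_s: 27.7
ee_pos: [0.57, -0.3021, 0.1968]
orientation: [-179.8, -35.1, 91.5]
force: [0.1, -0.1, -1.5]
gripper_width: 0.241
finger_force: 105.8
```

Call:
{"op": "servo_tool", "data": {
  "targets": [
    {"gripper": 255,"x": -0.5,"y": 0,"z": 1,"ax": 0,"ay": 0,"az": 0},
    {"gripper": 255,"x": 0,"y": 0,"z": 1,"ax": 0,"ay": 0,"az": 0},
    {"gripper": 255,"x": 0,"y": 0,"z": 0,"ax": 0,"ay": 0,"az": 0},
    {"gripper": 255,"x": 0,"y": 0,"z": 0,"ax": 0,"ay": 0,"az": 0}
  ]
}}

```text
time_s: 28.03
ee_pos: [0.57, -0.3014, 0.1949]
orientation: [-179.8, -35.1, 91.5]
force: [-0.2, 0.5, -1.1]
gripper_width: 0.244
finger_force: 105.8
```

```bash
python3 -c "from h import *;off()"
```

```text
u,a,ry [ 3.7 -0.1  0.4] [-179.8  -35.1   91.5] F u,a,ry -1.200431166170473 -0.19963869569116682 0.2245344011501927 [-0.73 -0.   -0.01] 28.0333
```

Call:
{"op": "servo_tool", "data": {
  "targets": [
    {"gripper": 255,"x": 0,"y": 0,"z": 1,"ax": 0,"ay": 0,"az": 0},
    {"gripper": 255,"x": 0,"y": 0,"z": 1,"ax": 0,"ay": 0,"az": 0},
    {"gripper": 255,"x": 0,"y": 0,"z": 0,"ax": 0,"ay": 0,"az": 0},
    {"gripper": 255,"x": 0,"y": 0,"z": 0,"ax": 0,"ay": 0,"az": 0}
  ]
}}

```text
time_s: 28.37
ee_pos: [0.5699, -0.3002, 0.1933]
orientation: [-179.8, -35.1, 91.5]
force: [0.4, -0.4, -2.0]
gripper_width: 0.247
finger_force: 105.8
```

Call:
{"op": "servo_tool", "data": {
  "targets": [
    {"gripper": 255,"x": 0,"y": 0,"z": 1,"ax": 0,"ay": 0,"az": 0},
    {"gripper": 255,"x": 0,"y": 0,"z": 0,"ax": 0,"ay": 0,"az": 0},
    {"gripper": 255,"x": 0,"y": 0,"z": 0,"ax": 0,"ay": 0,"az": 0}
  ]
}}

```text
time_s: 28.62
ee_pos: [0.5699, -0.2997, 0.1925]
orientation: [-179.8, -35.0, 91.5]
force: [-0.5, 0.3, -2.2]
gripper_width: 0.245
finger_force: 105.8
```

```bash
python3 -c "from h import *;off()"
```

```text
u,a,ry [ 0.7 -0.1  0.4] [-179.8  -35.    91.5] F u,a,ry -1.9684875605820806 -0.9851744364068024 0.4415020770788163 [-0.75 -0.06 -0.01] 28.6167
```

Back at the recorded grasp pose within 1 mm with no load, so I release.

Call:
{"op": "servo_tool", "data": {
  "targets": [
    {"gripper": 255,"x": 0,"y": 0,"z": 0.7,"ax": 0,"ay": 0,"az": 0},
    {"gripper": 255,"x": 0,"y": 0,"z": 0,"ax": 0,"ay": 0,"az": 0},
    {"gripper": 200,"x": 0,"y": 0,"z": 0,"ax": 0,"ay": 0,"az": 0},
    {"gripper": 150,"x": 0,"y": 0,"z": 0,"ax": 0,"ay": 0,"az": 0},
    {"gripper": 100,"x": 0,"y": 0,"z": 0,"ax": 0,"ay": 0,"az": 0},
    {"gripper": 50,"x": 0,"y": 0,"z": 0,"ax": 0,"ay": 0,"az": 0},
    {"gripper": 0,"x": 0,"y": 0,"z": 0,"ax": 0,"ay": 0,"az": 0},
    {"gripper": 0,"x": 0,"y": 0,"z": 0,"ax": 0,"ay": 0,"az": 0},
    {"gripper": 0,"x": 0,"y": 0,"z": 0,"ax": 0,"ay": 0,"az": 0},
    {"gripper": 0,"x": 0,"y": 0,"z": 0,"ax": 0,"ay": 0,"az": 0}
  ]
}}

```text
time_s: 29.45
ee_pos: [0.5699, -0.2994, 0.192]
orientation: [-179.8, -35.0, 91.5]
force: [-0.1, -0.5, 0.2]
gripper_width: 0.997
finger_force: 0.0
```

Call:
{"op": "servo_tool", "data": {
  "targets": [
    {"gripper": 0,"x": 0,"y": 0,"z": -8,"ax": 0,"ay": 0,"az": 0},
    {"gripper": 0,"x": 0,"y": 0,"z": -12,"ax": 0,"ay": 0,"az": 0},
    {"gripper": 0,"x": 0,"y": 0,"z": -15,"ax": 0,"ay": 0,"az": 0},
    {"gripper": 0,"x": 0,"y": 0,"z": -15,"ax": 0,"ay": 0,"az": 0},
    {"gripper": 0,"x": 0,"y": 0,"z": -15,"ax": 0,"ay": 0,"az": 0},
    {"gripper": 0,"x": 0,"y": 0,"z": -15,"ax": 0,"ay": 0,"az": 0},
    {"gripper": 0,"x": 0,"y": 0,"z": -15,"ax": 0,"ay": 0,"az": 0},
    {"gripper": 0,"x": 0,"y": 0,"z": -10,"ax": 0,"ay": 0,"az": 0},
    {"gripper": 0,"x": 0,"y": 0,"z": 0,"ax": 0,"ay": 0,"az": 0},
    {"gripper": 0,"x": 0,"y": 0,"z": 0,"ax": 0,"ay": 0,"az": 0}
  ]
}}

```text
time_s: 30.28
ee_pos: [0.5712, -0.3594, 0.2759]
orientation: [-179.7, -35.1, 91.4]
force: [0.8, -1.6, 0.1]
gripper_width: 0.996
finger_force: 0.0
```

Run:
```python
from h import *
off();c=calibration("wrist");im=snapshot("wrist");t=snapshot("top")
print(proj(c,[B,B+u*.222]))
A=cv2.resize(im[130:270,250:410],(480,420),interpolation=2);C=cv2.resize(t[180:240,285:330+27],(320,267),interpolation=2)
E=cv2.resize(t[150:240,110:215],(320,274),interpolation=2)
q=np.zeros((560,800,3),np.uint8);q[:420,:480]=A;q[:267,480:]=C;q[280:554,480:]=E
cv2.imwrite("pics/w7.png",q[:,:,::-1])
```

```text
u,a,ry [103.3  -1.2   0.8] [-179.7  -35.1   91.4] F u,a,ry 1.0520544326327936 -1.27915198622063 -0.7587746626933659 [-0.48 -0.03 -0.01] 30.2833
[[320.33770835 160.77951916]
 [319.72539096 219.57390717]]
```

View pics/w7.png

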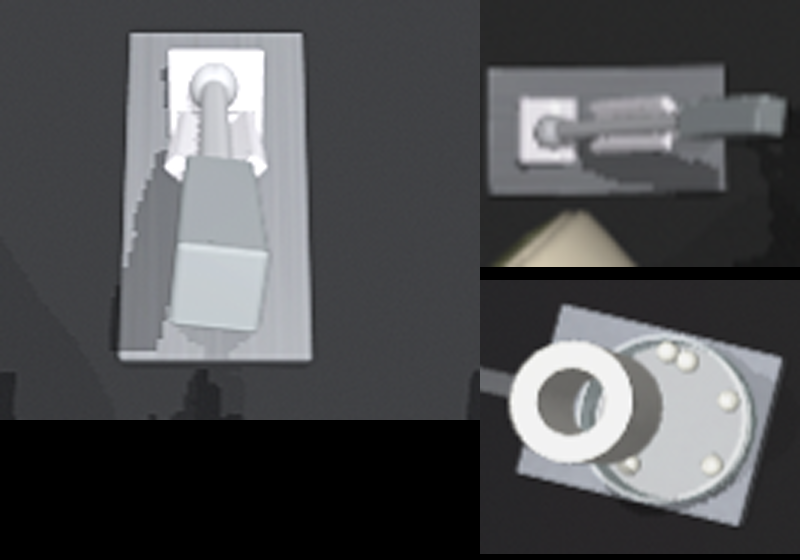

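The stirrer lies home: bulb on the foot stop, shaft in the V. The gripper is clear and the beads are in the dish, so I hand in.

```bash
python3 -c "
from bench import manip
print(manip.close_job())"
```

```text
the job is handed in; nothing more can be done
None
```

I stirred the beads a little over two turns (about 2.1) with the bulb on the dish floor, just inside midway. All seven stayed in the dish, each an estimated 15 mm or more from where it lay. The stirrer is back in its rest, and the job was handed in at about 30 s.

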